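Set up the cheese marking bench for a new format

TASK

Set up the bench for the next batch: fit the one format flange whose holes match the stud disc on the drive bed, pushed down flush on that disc; set the carrier flat in its dock with its end holding the switch lever down; and put all the small cheeses in the carrier. Only when all that is ready, take the stylus and push the recessed button fully in with it, then lay the stylus back on its rest on the control box. Leave everything in place, and do not knock the cup or the jar away.

Things in the scene. Friction and masses are not known exactly. Their poses are not given: they have to be found in the camera images.
- flange_a_hub (a point): loose white format flange: 84 x 84 x 8 mm square plate, 180 g, with a 26 mm square metal hub (sides parallel to the plate's) rising in its middle to 50 mm above the underside; four through-holes on a 52 x 30 mm rectangle: at (x, y) = (+-26, +-15) mm, 11.5 mm wide. Point: on the hub's axis, 29 mm above the underside; z up, x and y parallel to the plate's edges
- studs_a_seat (a point): fixed dark steel stud disc, 88 mm across, 12 mm thick; four studs on a 52 x 30 mm rectangle: at (x, y) = (+-26, +-15) mm, 8 mm thick, 19 mm tall, ends tapered. Point: centre of its upper face, z up, on which a fitted flange's underside rests. One of the three discs, in turn, is on the drive bed; the two others are spares on the wooden board to the left, out of use
- flange_b_hub (a point): loose white format flange: 84 x 84 x 8 mm square plate, 180 g, with a 26 mm square metal hub (sides parallel to the plate's) rising in its middle to 50 mm above the underside; four through-holes on a 42.4 mm square: at (+-21.2, +-21.2) mm, 11.5 mm wide. Point: on the hub's axis, 29 mm above the underside; z up, x and y parallel to the plate's edges
- studs_b_seat (a point): fixed dark steel stud disc, 88 mm across, 12 mm thick; four studs on a 42.4 mm square: at (+-21.2, +-21.2) mm, 8 mm thick, 19 mm tall, ends tapered. Point: centre of its upper face, z up, on which a fitted flange's underside rests. One of the three discs, in turn, is on the drive bed; the two others are spares on the wooden board to the left, out of use
- flange_c_hub (a point): loose white format flange: 84 x 84 x 8 mm square plate, 180 g, with a 26 mm square metal hub (sides parallel to the plate's) rising in its middle to 50 mm above the underside; three through-holes at (30, 0), (-15, 26) and (-15, -26) mm, 11.5 mm wide. Point: on the hub's axis, 29 mm above the underside; z up, x and y parallel to the plate's edges
- studs_c_seat (a point): fixed dark steel stud disc, 88 mm across, 12 mm thick; three studs at (30, 0), (-15, 26) and (-15, -26) mm, 8 mm thick, 19 mm tall, ends tapered. Point: centre of its upper face, z up, on which a fitted flange's underside rests. One of the three discs, in turn, is on the drive bed; the two others are spares on the wooden board to the left, out of use
- drive_top (a point): fixed grey drive bed, 100 x 100 x 14 mm; on it is the stud disc in use. Point: centre of that disc's upper face, 26 mm above the bench; z up. Its x axis is not the disc's: take the turn of the studs from the disc
- mat: fixed dark rubber mat, 115 (x) x 320 (y) x 4 mm, on which the three flanges lie in any order, 100 mm apart along its y; origin at the centre of its underside
- dock_floor (a point): fixed steel carrier dock. Point: centre of its floor's top, 8 mm above the bench; z up, x along its length to the closed end. Floor 204 (x) x 148 (y) mm between side rails 10 mm high; end fence 22 mm high, inner face at x = +102 mm; open at -x. A 28 mm wide slot along the floor's middle takes the switch lever
- switch (a joint): hinged presence-switch lever of the dock, rad: 0 up, 0.45 fully down, about 0.43 under a carrier standing flat. Hinge at the closed end, x = +113 mm from the dock's point; the brass arm, 12 mm wide, 46 mm long, slopes up to 18 mm above the floor; a weak spring (0.5 N at the tip) lifts it
- switch_tip (a point): free end of the brass switch lever; moves with it
- carrier_grip (a point): loose grey cheese carrier, 450 g, 196 (x) x 134 (y) mm; walls 4 mm thick, 28 mm high, floor 4 mm; a rib along x, 10 mm wide, 28 mm high, makes two bays 188 x 58 mm (centres y = +-34 mm); its middle 70 mm rises to 68 mm as a handle. Point: in the handle, 52 mm above the underside; z up, x along the rib. Either end may go to the fence
- control_rest (a point): fixed white control box, 90 x 100 x 100 mm high. Point: where the stylus's middle lies on the rest, over the box's centre, 133 mm above the bench; z up, x along the rest. Rest: two saddles at x = +-32 mm, 10 mm long, 26 mm above the box's top, 24 mm between 10 mm cheeks. In the upright +x face (x = 45 mm, y = 0, 70 mm above the bench) is an 18 mm square bore
- button (a joint): recessed spring button in that bore, m: 0 out, 0.005 fully in; moves level into the box (towards the box's -x); about 1.5 N to start, 4 N fully in
- button_face (a point): centre of the button's 13 mm round face, 8 mm inside the bore when out; moves with it
- stylus_mid (a point): loose stylus (50 g): black square handle 80 x 14 x 14 mm and a steel pin 6 mm thick and 55 mm long. The point is the middle of the handle, on the axis; x points along the axis towards the pin's tip. It starts on the rest on the control box, tip towards the box's -x. The tip is 95 mm from the point
- cheese0_mid (a point): small round cream-coloured cheese, 46 mm across, 34 mm high, 65 g; the point is its centre, half-way up; z up. Starts on the white draining board. None when absent (two to four are present)
- cheese1_mid (a point): small round cream-coloured cheese, 46 mm across, 34 mm high, 65 g; the point is its centre, half-way up; z up. Starts on the white draining board. None when absent (two to four are present)
- cheese2_mid (a point): small round cream-coloured cheese, 46 mm across, 34 mm high, 65 g; the point is its centre, half-way up; z up. Starts on the white draining board. None when absent (two to four are present)
- cheese3_mid (a point): small round cream-coloured cheese, 46 mm across, 34 mm high, 65 g; the point is its centre, half-way up; z up. Starts on the white draining board. None when absent (two to four are present)
- drainer: fixed white draining board, 150 x 150 x 4 mm; origin at the centre of its underside
- cup: bystander: loose white plastic mould cup, 64 mm across, 60 mm high; origin at the centre of its underside
- jar: bystander: loose clear jar with white lid, 48 mm across, 70 mm high; origin at the centre of its underside

How it is judged:
By the outcome, as a careful person would: the job done as asked, in the order asked, and still so for the second after the job is handed in, with the robot touching nothing.
Of cheese0, cheese1, cheese2, cheese3 only 2 to 4 are there at a start; the rules pass over those that are not, and their reading is None.
At some moment in a run one of cheese0, cheese1, cheese2, cheese3 may be knocked a few centimetres aside while the robot is not near it.
Once in a run the grip may slacken for a moment while it holds something.
It also fails if it takes over 210 s, if anything falls off the work surface, if the arm or the gripper's body presses on something with over 40 N, if the wrist force passes 120 N, or if a joint passes its speed limit or range.

ROBOT

A 6-joint arm with a two-finger parallel gripper is mounted at the origin on the work surface. World frame = base frame: x ahead of the robot, y to its left, z up, the work surface at z = 0. Lengths are in m, angles in rad, forces in N, time in s.
With the tool pointing down it reaches from about 0.35 to 0.975 m from the base axis. Payload 4.9 kg.
Tool frame: the origin (TCP) lies at the very end of the fingers, on their centre line; the grasp point (between the pads) lies 19 mm behind it; y points along the fingers, z is the direction in which the jaws open and shut, and the axes are right-handed (so a half turn about y gives the same grasp; the last joint's range is limited). The gripper opens to 85 mm and grips with 20 to 120 N. Pads are 22 mm wide; open, the fingers measure 114 mm over their backs; the gripper's body (76 mm by 85 mm) begins 54 mm behind the grasp point. The pads swing forward as they close: fully open they stand 13 mm farther back than shut.
Start: joints at [1.007, 0.053, 1.613, -0, 1.476, -0.119], TCP at [0.269, 0.564, 0.231] pointing down, gripper open.
Joint ranges: [-3.01, 3.01], [-1.01, 2.22], [0.06, 2.58], [-1.02, 4.17], [0.09, 2.62], [-3.14, 3.14]. Speed limits (rad/s): [2.57, 2.57, 3.14, 3.14, 3.14, 3.14].

INTERFACE

Orientations are given as a rotation vector (axis times angle).
In Python, from station import monitor, viewer, ticket gives the robot as it stands.
- The arm moves only by the tool servo_tool, never from a script. Its argument "commands" is one flat list of numbers, 7 for each row, row after row: the turn, a rotation vector about the tool's x, y, z in rad, then the shift along the tool's x, y, z in cm, then the opening, from 0 (shut) to 1 (fully open). In form: [rx, ry, rz, dx, dy, dz, claw, rx, ry, rz, dx, dy, dz, claw, ...]. A call has 1 to 20 rows; each row shifts and turns the pose as measured when the row begins, along the tool's axes as they then stand; what a row does not reach is not made up. A row lasts 1/10 s, in which the tool goes at most 50 mm and 8.59 degrees, less where a joint would pass 70% of its speed; a pose out of reach is approached as far as the arm can. A call is refused whole if a number of a shift passes 5 or a number of a turn 0.15, either way. A call with a gripper value outside its range is refused whole. The fingers move at their own pace and stop on an object; "grip_force" is the grip in N (left out, the last holds). Time passes only in rows, so rows that do not move let the fingers close. It gives the time, the measured TCP pose, the force and the opening at its end, in the units of the state.
- monitor.get_obs(): the state, without advancing time (a new reading comes with each control period).
- viewer.get_image(name): name is "scene" or "top"; returns a dict with "frame" (420x560x3 uint8, red, green, blue), "depth" (420x560 float32, m along the optical axis (not along the pixel's ray), 0 where there is no reading), "camera_matrix" (3x3 intrinsics, pixels), "dist_coeffs" ([k1, k2, p1, p2, k3] as OpenCV has them; the pictures are not rectified), "cam_to_world" (4x4, takes a point from camera to world coordinates). Camera axes: x right, y down, z forward; pixel columns grow to the right and rows downward; lengths in m; the calibration is good to about 2 mm. A picture is of the moment at which its call begins.
- ticket.finish_job(): hands the job in, once; it reports no verdict.
The state is a dict: "t": time; "q": joint angles; "dq": joint speeds; "effort": joint torques, N m; "tool_pos": TCP position; "tool_rot": TCP orientation; "contact_force": force on the tool from outside, world axes, zero at the start; "wrist_torque": the same for the moment, N m; "opening": finger opening in m.
Only numpy, scipy, OpenCV 4.12 (cv2) and the standard library are available. Lean on these libraries where they do the work, as an engineer would, in place of code of your own. Each camera call takes 0.05 s, during which the arm holds its last target.

## Working session

There is one attempt and no reset: what is moved stays moved. The work goes in short steps, Python scripts to look and compute and a tool call to move; the robot and the scene stay as the last step left them, time stands still between calls to the robot, and variables do not carry over. Pictures are saved under pics/ and viewed, and the job is handed in when it is done.

Besides the shell and the picture viewer there is one more tool, called after "Call:" by a JSON object that holds its "fn" and its "kwargs", one argument or row to a line. servo_tool: Moves the arm, as the interface text tells. Its arguments: {"type":"object","properties":{"commands":{"type":"array","items":{"type":"number"}},"grip_force":{"type":"number"}},"required":["commands"]}

```bash
ls; mkdir -p pics; cat > h.py <<'E'
import numpy as np, cv2
from station import monitor, viewer, ticket
def grab(name,tag):
    d=viewer.get_image(name)
    cv2.imwrite(f'pics/{tag}.png',d['frame'][:,:,::-1]); np.savez(f'pics/{tag}.npz',**d)
    return d
def load(tag): 
    return dict(np.load(f'pics/{tag}.npz'))
def ray(d,uv):
    uv=np.asarray(uv,float).reshape(-1,1,2)
    n=cv2.undistortPoints(uv,d['camera_matrix'],d['dist_coeffs']).reshape(-1,2)
    T=d['cam_to_world']; r=np.c_[n,np.ones(len(n))]@T[:3,:3].T
    return T[:3,3],r
def onz(d,uv,z):
    o,r=ray(d,uv); return o+r*((z-o[2])/r[:,2])[:,None]
def cloud(d):
    h,w=d['depth'].shape
    u,v=np.meshgrid(np.arange(w),np.arange(h))
    o,r=ray(d,np.stack([u,v],-1).reshape(-1,2).astype(float))
    return (o+r*d['depth'].reshape(-1,1)).reshape(h,w,3)
def proj(d,P):
    T=np.linalg.inv(d['cam_to_world']); rv,_=cv2.Rodrigues(T[:3,:3])
    return cv2.projectPoints(np.asarray(P,float).reshape(-1,3),rv,T[:3,3],d['camera_matrix'],d['dist_coeffs'])[0].reshape(-1,2)
E
python3 - <<'E'
from h import *
print(monitor.get_obs())
for n in('scene','top'):
    d=grab(n,n+'0'); print(n,d['camera_matrix'],d['dist_coeffs'],d['cam_to_world'])
E
```

```text
pics
{'t': 0.0, 'q': array([ 1.00700819e+00,  5.33300340e-02,  1.61428648e+00, -2.51691292e-05,
        1.47601715e+00, -1.19018970e-01]), 'dq': array([ 0.00113961,  0.00084258,  0.00169197, -0.00014555,  0.00064781,
        0.00024762]), 'effort': array([ 4.47241136e-04, -3.93680799e+01, -3.70176065e+01, -8.76979061e-05,
        7.14158843e-03,  7.65622701e-06]), 'tool_pos': array([0.26858616, 0.5636536 , 0.23008415]), 'tool_rot': array([-1.54444661,  0.34941175, -0.34836811]), 'contact_force': array([ 0.37837806,  0.72699482, -0.45069957]), 'wrist_torque': array([ 0.04095377, -0.0174625 ,  0.03402922]), 'opening': 0.08569027486472137}
scene [[449.25829384   0.         271.28412944]
 [  0.         449.25829384 204.35280362]
 [  0.           0.           1.        ]] [-0.05494454  0.          0.          0.          0.        ] [[-0.73911524  0.52084847 -0.42711302  0.98305354]
 [ 0.67347649  0.58249969 -0.45510826  0.54912047]
 [ 0.01175076 -0.62402802 -0.7813136   0.99023794]
 [ 0.          0.          0.          1.        ]]
top [[486.07365998   0.         283.07594408]
 [  0.         486.07365998 215.87312587]
 [  0.           0.           1.        ]] [-0.12133334  0.          0.          0.          0.        ] [[-0.02017855 -0.98868249  0.14865991  0.28662545]
 [-0.99977759  0.01904208 -0.00906425  0.03786159]
 [ 0.00613087 -0.14880975 -0.98884684  1.41325037]
 [ 0.          0.          0.          1.        ]]
```

View pics/top0.png

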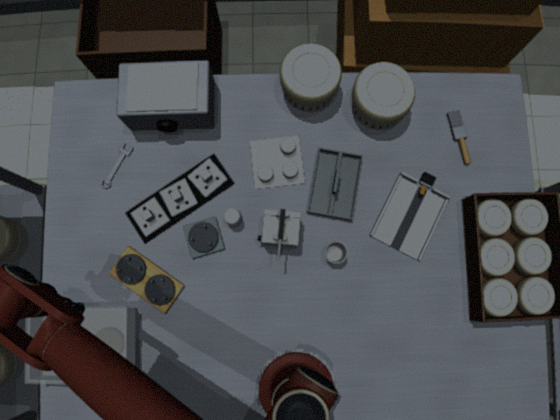

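View pics/scene0.png

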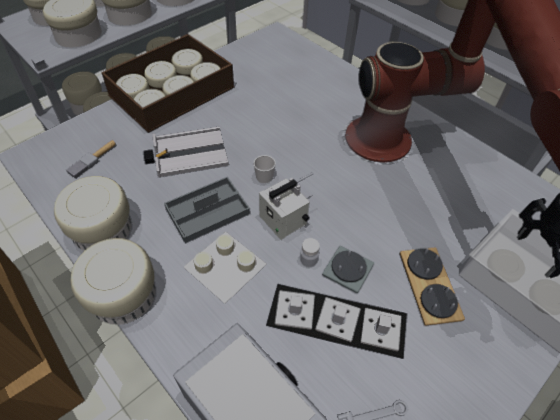

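```bash
cat >> h.py <<'E'
def crop(d,x0,y0,x1,y1,s,tag,g=1.6):
    im=d['frame'][y0:y1,x0:x1,::-1]
    im=np.clip(255*(im/255.)**(1/g),0,255).astype(np.uint8)
    im=cv2.resize(im,None,fx=s,fy=s,interpolation=cv2.INTER_CUBIC); cv2.imwrite(f'pics/{tag}.png',im)
E
python3 - <<'E'
from h import *
t=load('top0'); s=load('scene0')
crop(t,100,140,250,320,3.3,'c1')
crop(t,220,125,470,285,3.2,'c2')
crop(s,240,160,480,360,3,'c3')
crop(s,130,115,330,300,3,'c4')
E
```

```text
(no output)
```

View pics/c1.png

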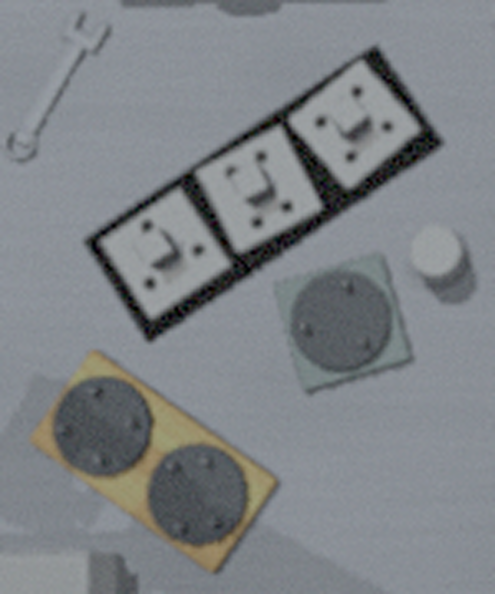

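View pics/c2.png

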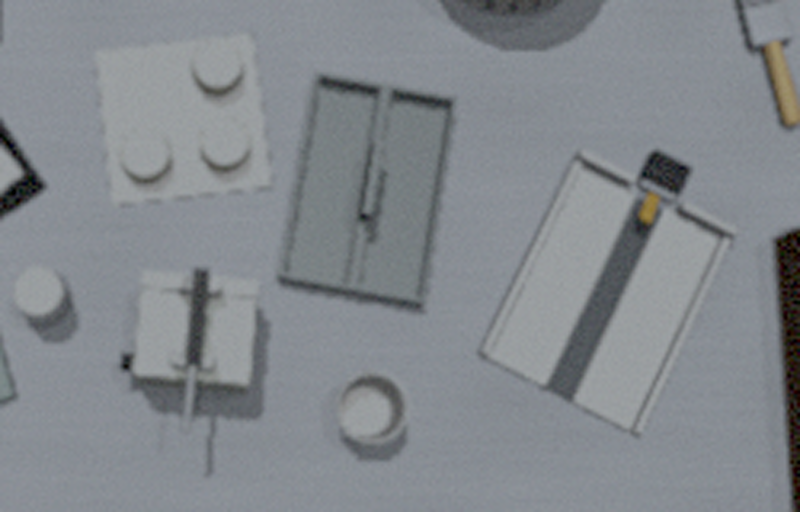

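View pics/c3.png

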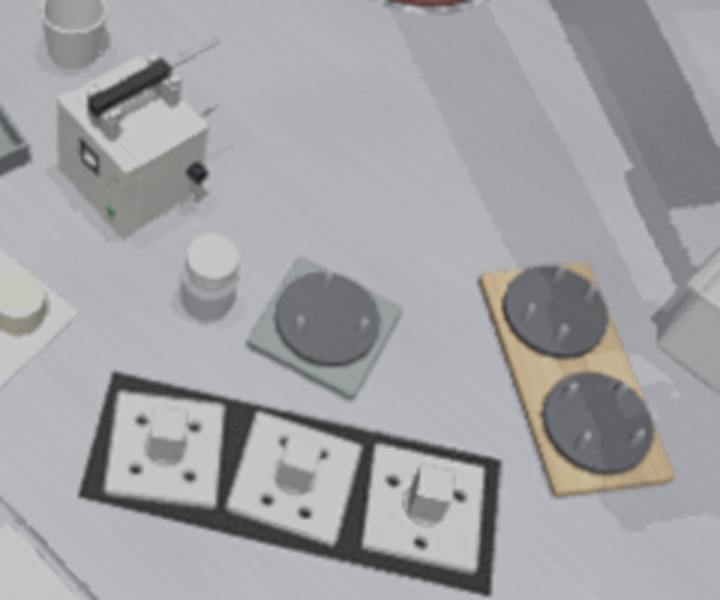

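View pics/c4.png

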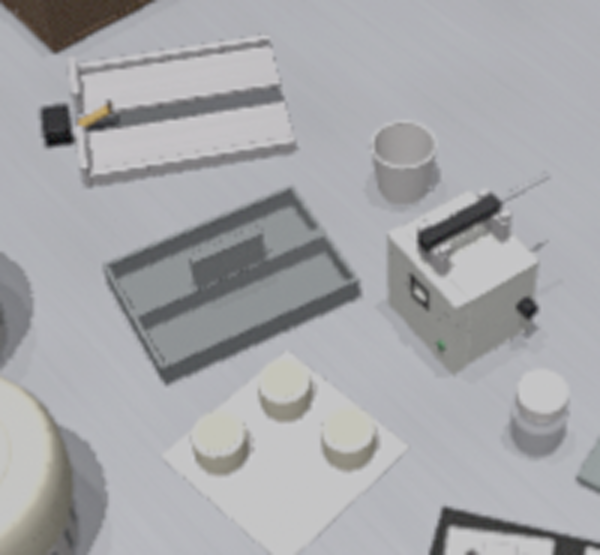

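```bash
python3 - <<'E'
from h import *
t=load('top0'); s=load('scene0')
for d,bx in((t,[(100,140,250,320)]),(s,[(240,160,480,360)])):
    C=cloud(d)
    g=cv2.cvtColor(d['frame'],cv2.COLOR_RGB2GRAY)
for nm,d,pts in(('top',t,[(150,203),(205,237),(205,226),(236,225),(233,217),(280,222),(410,215),(310,200),(260,180),(290,145),(130,220),(180,296),(337,255)]),):
    C=cloud(d)
    for p in pts: print(nm,p,d['frame'][p[1],p[0]],C[p[1],p[0]].round(4))
E
```

```text
top (150, 203) [115 120 123] [0.5424 0.4154 0.0168]
top (205, 237) [42 48 55] [0.4377 0.2501 0.03  ]
top (205, 226) [37 40 43] [0.4678 0.2483 0.0423]
top (236, 225) [42 44 46] [0.2866 0.0379 1.4133]
top (233, 217) [115 122 124] [0.4875 0.1652 0.074 ]
top (280, 222) [40 41 43] [0.4612 0.0347 0.1444]
top (410, 215) [42 44 50] [ 0.4938 -0.351   0.0042]
top (310, 200) [64 72 74] [ 0.5408 -0.0541  0.0229]
top (260, 180) [74 78 78] [ 6.084e-01  9.140e-02 -4.000e-04]
top (290, 145) [113 116 120] [7.037e-01 7.000e-04 3.640e-02]
top (130, 220) [44 47 49] [0.4944 0.4771 0.007 ]
top (180, 296) [ 99 104 113] [ 0.2706  0.3278 -0.0013]
top (337, 255) [111 114 117] [ 0.3806 -0.1295  0.0028]
```

```bash
cat >> h.py <<'E'
def g_of(d): return cv2.cvtColor(d['frame'],cv2.COLOR_RGB2GRAY)
def big(mask,seed=None,close=0):
    m=mask.astype(np.uint8)
    if close: m=cv2.morphologyEx(m,cv2.MORPH_CLOSE,np.ones((close,close),np.uint8))
    cs,_=cv2.findContours(m,cv2.RETR_EXTERNAL,cv2.CHAIN_APPROX_NONE)
    if seed is not None:
        cs=[c for c in cs if cv2.pointPolygonTest(c,tuple(map(float,seed)),False)>=0] or cs
    return max(cs,key=cv2.contourArea)[:,0,:].astype(float)
def rectz(d,cont,z):
    P=onz(d,cont,z)[:,:2]*1000
    (c,wh,a)=cv2.minAreaRect(P.astype(np.float32)); b=cv2.boxPoints((c,wh,a))
    return np.array(c),wh,a,P
E
python3 - <<'E'
from h import *
t=load('top0'); s=load('scene0')
out={}
# flange C: white vs mat
for nm,d,seed,rs in(('top',t,(150,205),(120,180,190,245)),('scene',s,(370,340),(330,290,420,370))):
    g=g_of(d); x0,y0,x1,y1=rs
    m=np.zeros_like(g); m[y0:y1,x0:x1]=255
    gg=cv2.GaussianBlur(g,(3,3),0)
    c0=seed
    # flood white
    mask=((gg>82)&(m>0)).astype(np.uint8)
    n,l,st,ce=cv2.connectedComponentsWithStats(mask)
    print(nm,[ (st[i],ce[i].round(1)) for i in range(1,n) if st[i][4]>80])
    vis=d['frame'][y0:y1,x0:x1,::-1].copy(); 
    v=cv2.resize(np.hstack([vis,cv2.cvtColor(mask[y0:y1,x0:x1]*255,cv2.COLOR_GRAY2BGR)]),None,fx=4,fy=4,interpolation=0); cv2.imwrite(f'pics/fl_{nm}.png',v)
E
```

```text
top [(array([ 120,  180,   70,   65, 2019], dtype=int32), array([146.4, 214.2])), (array([160, 180,  30,  36, 608], dtype=int32), array([176.3, 196.6])), (array([131, 198,  38,  38, 686], dtype=int32), array([149.5, 216.1]))]
scene [(array([ 330,  290,   90,   80, 3746], dtype=int32), array([381.2, 332. ])), (array([330, 298,  30,  44, 952], dtype=int32), array([342.8, 319.3])), (array([ 361,  308,   41,   43, 1307], dtype=int32), array([381.1, 329. ]))]
```

View pics/fl_top.png

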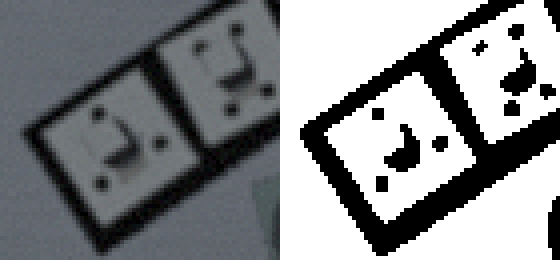

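View pics/fl_scene.png

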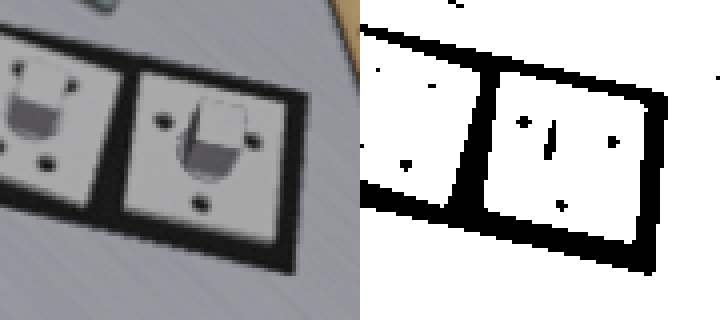

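```bash
cat > m1.py <<'E'
from h import *
import sys
t=load('top0'); s=load('scene0')
def comp(mask,seed):
    n,l=cv2.connectedComponents(mask.astype(np.uint8)); return l==l[seed[1],seed[0]]
for nm,d,seed,th in(('top',t,(143,218),82),('scene',s,(370,340),95)):
    gg=cv2.GaussianBlur(cv2.resize(g_of(d),None,fx=4,fy=4,interpolation=cv2.INTER_CUBIC),(5,5),0)
    m=comp(gg>th,(seed[0]*4,seed[1]*4)); c=big(m,None)/4-0.375
    ctr,wh,a,P=rectz(d,c,12); 
    ctr,wh,a,P=rectz(d,c,.012)
    # holes
    cs,_=cv2.findContours(m.astype(np.uint8),cv2.RETR_CCOMP,cv2.CHAIN_APPROX_NONE)
    print(nm,'flange C',ctr.round(1),np.round(wh,1),round(a,1))
    for k in cs:
        A=cv2.contourArea(k)
        if 30<A<3000:
            mm=k[:,0].mean(0)/4-.375; p=onz(d,mm,.011)[0,:2]*1000; v=p-ctr; print('   hole',A,p.round(1),np.linalg.norm(v).round(1),np.degrees(np.arctan2(v[1],v[0])).round(1))
# disc
for nm,d,seed in(('top',t,(205,240)),('scene',s,(348,270))):
    gg=cv2.GaussianBlur(cv2.resize(g_of(d),None,fx=4,fy=4,interpolation=cv2.INTER_CUBIC),(5,5),0)
    x,y=seed; w=gg[y*4-100:y*4+100,x*4-100:x*4+100]
    v=d['frame'][y-27:y+27,x-27:x+27,::-1]
    v=np.clip(v.astype(float)*2,0,255).astype(np.uint8)
    cv2.imwrite(f'pics/disc_{nm}.png',cv2.resize(v,None,fx=10,fy=10,interpolation=cv2.INTER_CUBIC))
    print(nm,gg[y*4,x*4-160:x*4+160:8])
E
python3 m1.py
```

```text
top flange C [503.8 417.2] [84.6 84.5] 33.9
   hole 215.5 [476.8 430.5] 30.1 153.8
   hole 205.5 [506.  387.5] 29.8 -85.8
   hole 1028.5 [502.9 414.3] 3.0 -107.2
   hole 214.5 [528.7 434.6] 30.3 35.0
scene flange C [505.9 418.1] [88.  86.2] 34.1
   hole 208.0 [530.9 434.8] 30.1 33.7
   hole 197.5 [479.1 431.1] 29.8 154.1
   hole 204.5 [507.7 388.1] 30.0 -86.4
   hole 1590.0 [502.8 414.3] 4.9 -128.6
top [100 102 101  98 100 101 103  99 101 101  97  79  51  51  31  44  48  50
  52  51  52  53  50  50  50  52  39  76  79  85 102 102 101  99  99 101
 100 100 102  98]
scene [150 150 150 146 149 149 149 149 120 117 116 118  73  60  69  65  73  66
  68  70  69  68  68  67  67  64  72  68  65  78 116 101 134 141 143 143
 142 145 145 145]
```

View pics/disc_top.png

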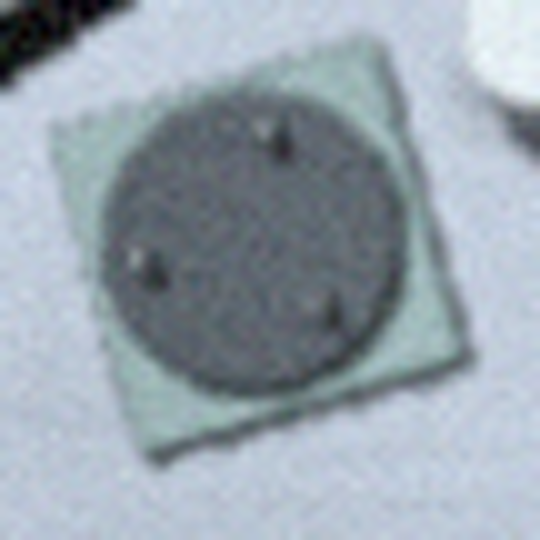

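View pics/disc_scene.png

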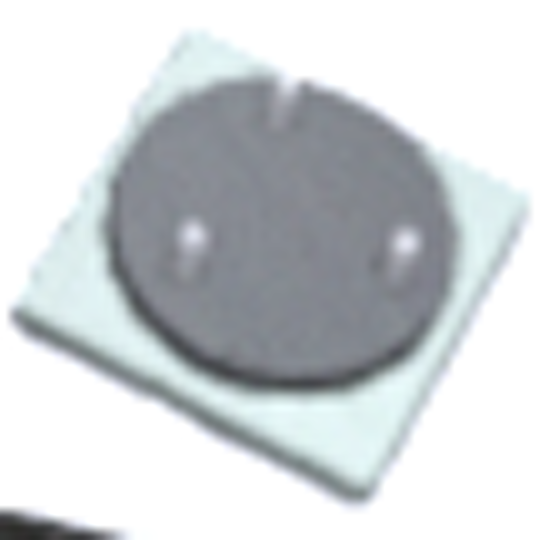

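```bash
cat > m2.py <<'E'
from h import *
t=load('top0'); s=load('scene0')
pat=np.array([[30,0],[-15,26],[-15,-26.]])
def blob(d,x,y,r=2.0):
    g=cv2.resize(g_of(d),None,fx=4,fy=4,interpolation=cv2.INTER_CUBIC).astype(float)
    yy,xx=np.mgrid[0:g.shape[0],0:g.shape[1]]; xx=xx/4-.375; yy=yy/4-.375
    m=(np.hypot(xx-x,yy-y)<r); v=np.clip(g-np.median(g[m])-0,0,None)*m
    return np.array([(v*xx).sum(),(v*yy).sum()])/v.sum()
seeds={'top':[(26.5,12.2),(13.8,25.6),(32.8,30.3)],'scene':[(19.0,23.2),(40.5,24.0),(28.9,8.6)]}
org={'top':(178,213),'scene':(321,243)}
for nm,d in(('top',t),('scene',s)):
    px=[]
    for a in seeds[nm]:
        p0=np.array(a)-.5+org[nm]; b=blob(d,*p0); px.append(b)
    px=np.array(px)
    P=onz(d,px,.0445)[:,:2]*1000
    c=P.mean(0); ang=np.degrees(np.arctan2(*(P-c).T[::-1])); print(nm,px.round(1).tolist(),'ctr',c.round(1),'r',np.linalg.norm(P-c,axis=1).round(1),'ang',ang.round(1),(ang%120).round(1))
# disc ellipse via mask dark
for nm,d,seed,th in(('top',t,(205,240),62),('scene',s,(348,270),90)):
    f=cv2.resize(d['frame'],None,fx=4,fy=4,interpolation=cv2.INTER_CUBIC); g=cv2.GaussianBlur(cv2.cvtColor(f,cv2.COLOR_RGB2GRAY),(5,5),0)
    x,y=seed; w=np.zeros_like(g); w[(y-26)*4:(y+26)*4,(x-24)*4:(x+24)*4]=1
    m=((g<th)&(w>0)).astype(np.uint8)
    n,l=cv2.connectedComponents(m); m=(l==l[y*4,x*4]).astype(np.uint8)
    m=cv2.morphologyEx(m,cv2.MORPH_OPEN,cv2.getStructuringElement(2,(21,21)))
    c=cv2.convexHull(big(m).astype(np.float32))[:,0]/4-.375
    cc=big(m)/4-.375
    P=onz(d,cc,.026)[:,:2]*1000
    (a,b),r=cv2.minEnclosingCircle(P.astype(np.float32))
    el=cv2.fitEllipse(P.astype(np.float32)); print(nm,'circ',a,b,r,'ell',el)
    # bed corners
E
python3 m2.py
```

```text
top [[203.8, 225.2], [191.1, 238.1], [209.4, 242.4]] ctr [441.4 258.2] r [29.3 30.5 30.8] ang [ -13.3  104.7 -132.4] [106.7 104.7 107.6]
scene [[339.8, 266.0], [361.1, 266.8], [349.7, 250.0]] ctr [441.1 259.1] r [30.8 30.1 31.8] ang [ -13.5  103.6 -136.1] [106.5 103.6 103.9]
top circ 437.3409423828125 256.70013427734375 45.44675064086914 ell ((436.9280700683594, 255.37771606445312), (84.88871002197266, 88.28448486328125), 133.80140686035156)
scene circ 445.0785827636719 260.57501220703125 46.23787307739258 ell ((446.0431213378906, 259.83587646484375), (84.5750732421875, 91.83658599853516), 125.32014465332031)
```

```bash
cat >> h.py <<'E'
def avg(name,tag,n=8):
    ds=[viewer.get_image(name) for _ in range(n)]
    d=dict(ds[0]); d['frame']=np.mean([x['frame'].astype(float) for x in ds],0).round().astype(np.uint8)
    D=np.array([x['depth'] for x in ds]); D[D==0]=np.nan
    import warnings; warnings.simplefilter('ignore')
    d['depth']=np.nan_to_num(np.nanmedian(D,0)).astype(np.float32)
    np.savez(f'pics/{tag}.npz',**d); cv2.imwrite(f'pics/{tag}.png',d['frame'][:,:,::-1]); return d
E
python3 - <<'E'
from h import *
t=avg('top','topA'); s=avg('scene','sceneA')
for nm,d,(x,y) in(('top',t,(205,238)),('scene',s,(348,268))):
    v=np.clip((d['frame'][y-22:y+22,x-22:x+22,::-1].astype(float)-25)*(3 if nm=='top' else 2),0,255).astype(np.uint8)
    cv2.imwrite(f'pics/discA_{nm}.png',cv2.resize(v,None,fx=13,fy=13,interpolation=cv2.INTER_CUBIC))
    C=cloud(d); Z=C[y-22:y+22,x-22:x+22,2]; 
    i=np.argwhere(Z>.034); 
    print(nm,[(C[y-22+a,x-22+b]*1000).round(0).tolist() for a,b in i][:40])
E
```

```text
top [[491.0, 188.0, 72.0], [492.0, 185.0, 68.0], [489.0, 188.0, 69.0], [488.0, 185.0, 72.0], [486.0, 188.0, 71.0], [486.0, 185.0, 70.0], [487.0, 191.0, 42.0], [483.0, 185.0, 70.0], [480.0, 185.0, 69.0], [481.0, 189.0, 40.0], [470.0, 251.0, 46.0], [470.0, 248.0, 44.0], [468.0, 251.0, 43.0], [468.0, 248.0, 43.0], [469.0, 246.0, 36.0], [466.0, 249.0, 38.0], [434.0, 288.0, 43.0], [434.0, 285.0, 43.0], [435.0, 284.0, 34.0], [431.0, 288.0, 44.0], [431.0, 285.0, 43.0], [432.0, 283.0, 38.0], [429.0, 286.0, 38.0], [422.0, 237.0, 43.0], [422.0, 234.0, 42.0], [419.0, 240.0, 42.0], [419.0, 236.0, 45.0], [419.0, 234.0, 41.0], [416.0, 237.0, 42.0], [417.0, 235.0, 38.0]]
scene [[421.0, 235.0, 40.0], [421.0, 238.0, 43.0], [419.0, 239.0, 43.0], [423.0, 237.0, 40.0], [422.0, 239.0, 42.0], [420.0, 241.0, 42.0], [423.0, 237.0, 36.0], [422.0, 240.0, 38.0], [421.0, 242.0, 39.0], [470.0, 249.0, 40.0], [471.0, 252.0, 44.0], [468.0, 254.0, 44.0], [473.0, 251.0, 41.0], [472.0, 253.0, 42.0], [469.0, 255.0, 42.0], [436.0, 287.0, 44.0], [434.0, 288.0, 44.0], [473.0, 252.0, 38.0], [472.0, 255.0, 40.0], [470.0, 256.0, 38.0], [437.0, 288.0, 41.0], [435.0, 290.0, 42.0], [473.0, 253.0, 34.0], [472.0, 255.0, 36.0], [439.0, 287.0, 38.0], [438.0, 289.0, 39.0], [436.0, 291.0, 39.0], [437.0, 290.0, 35.0]]
```

View pics/discA_top.png

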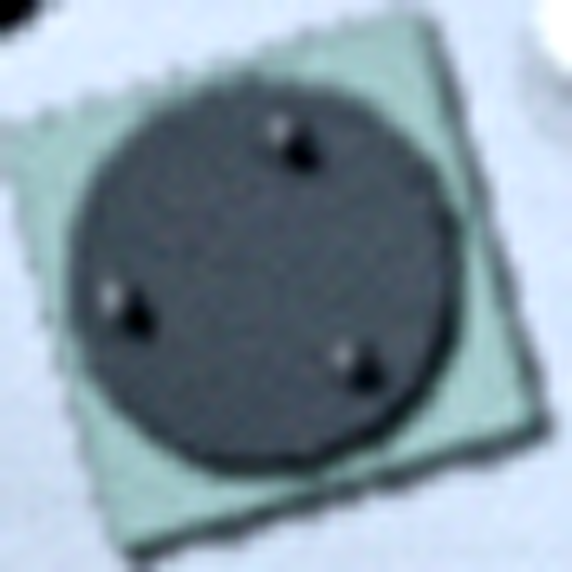

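View pics/discA_scene.png

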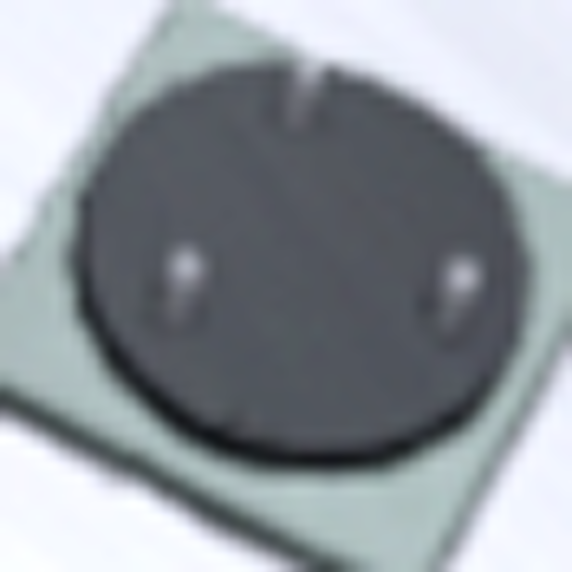

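```bash
python3 - <<'E'
from h import *
for nm,px,o in(('topA',[(285,128),(114,299),(345,350)],(183,216)),('sceneA',[(185,263),(463,276),(308,82)],(326,246))):
    d=load(nm); px=np.array(px)/13-.5+o
    P=onz(d,px,.044)[:,:2]*1000; c=P.mean(0); 
    ang=np.degrees(np.arctan2(*(P-c).T[::-1])); print(nm,'ctr',c.round(1),'r',np.linalg.norm(P-c,axis=1).round(1),'ang',ang.round(1),(ang%120).round(1))
    # bed
    for seed,lo,hi in [((205,238),0,0)]:
        hsv=cv2.cvtColor(cv2.resize(d['frame'],None,fx=4,fy=4,interpolation=cv2.INTER_CUBIC),cv2.COLOR_RGB2HSV)
        x,y=(205,238) if nm=='topA' else (348,268)
        w=hsv[(y-26)*4:(y+26)*4,(x-29)*4:(x+29)*4]; 
        m=((w[...,0]>60)&(w[...,0]<100)&(w[...,1]>18)&(w[...,2]>55)).astype(np.uint8)
        m=cv2.morphologyEx(m,cv2.MORPH_OPEN,np.ones((5,5),np.uint8))
        cc=cv2.convexHull(big(m,None).astype(np.float32))[:,0]
        cc=(cc+[(x-29)*4,(y-26)*4])/4-.375
        ctr,wh,a,P=rectz(d,cc,.014); print('bed',ctr.round(1),np.round(wh,1),a)
        cv2.imwrite(f'pics/bed_{nm}.png',m*255)
E
```

```text
topA ctr [440.9 257.8] r [29.8 30.5 29.5] ang [ -15.7  105.8 -133.7] [104.3 105.8 106.3]
bed [439.  257.2] [100.9 100.6] 15.877559661865234
sceneA ctr [442.3 259.6] r [29.4 29.8 27.8] ang [ -17.   107.  -134.3] [103.  107.  105.7]
bed [474.7 300.5] [26.  50.9] 47.803096771240234
```

```bash
python3 - <<'E'
from h import *
d=load('sceneA'); x,y=348,268
f=cv2.resize(d['frame'][y-26:y+26,x-31:x+31],None,fx=4,fy=4,interpolation=cv2.INTER_CUBIC)
h=cv2.cvtColor(f,cv2.COLOR_RGB2HSV)
print(f[30*4,4*4],f[30*4,10*4], h[30*4,10*4],h[5*4,5*4],f[5*4,5*4],h[45*4,40*4])
fi=f.astype(int); m=((fi[...,1]-fi[...,2]>-4)&(fi[...,1]>60)).astype(np.uint8)
fi2=(fi[...,1]-fi[...,2]); print(fi2[::16,::16])
E
```

```text
[148 149 157] [110 118 118] [ 90  17 118] [113  13 154] [146 148 154] [ 93  21 123]
[[-2 -7 -6 -7 -6 -6 -5 -7 -7 -6 -7 -6 -6 -8 -6 -6]
 [-1 -7 -6 -6 -7 -6 -2 -6 -6 -7 -7 -7 -6 -7 -7 -6]
 [ 0 -7 -8 -6 -6 -2  0 -1 -4 -6 -6 -7 -6 -6 -6 -6]
 [-5 -6 -7 -7 -7 -2 -4 -2 -4 -4 -4 -6 -6 -6 -6 -6]
 [-4 -8 -7 -6 -2 -4 -3 -4 -3 -4 -3 -3 -2 -7 -7 -7]
 [-5 -6 -6 -4 -3 -4 -4 -4 -4 -3 -3 -3 -1 -1 -3 -7]
 [-6 -6 -7 -1 -3 -4 -5 -4 -4 -3 -3 -4 -4  0 -4 -6]
 [-6 -6 -1  0 -2 -3 -4 -4 -4 -4 -4 -3 -5  1 -5 -7]
 [-7 -6  0  0 -1 -4 -3 -4 -4 -4 -4 -5 -1 -5 -7 -6]
 [-5 -7 -7  0  0  0 -2 -2 -4 -3 -3 -2  1 -6 -6 -6]
 [-7 -6 -8 -7 -5  0  0  0  0  0  0  0 -7 -6 -7 -6]
 [-7 -8 -7 -6 -7 -7 -6  0  0  0  1 -1 -6 -7 -7 -7]
 [-6 -7 -7 -7 -6 -6 -7 -7 -6  0  1 -7 -7 -6 -7 -7]]
```

```bash
python3 - <<'E'
from h import *
for nm,(x,y),lo,hi in(('sceneA',(348,268),90,134),('topA',(205,238),0,0)):
    d=load(nm)
    f=cv2.GaussianBlur(cv2.resize(d['frame'],None,fx=4,fy=4,interpolation=cv2.INTER_CUBIC),(7,7),0).astype(int)
    if nm=='topA': print(f[238*4,(205-25)*4:(205+25)*4:8].tolist()); continue
    m=((f[...,1]>lo)&(f[...,1]<hi)&(f[...,1]-f[...,2]>-4)).astype(np.uint8)
    w=np.zeros_like(m); w[(y-28)*4:(y+28)*4,(x-32)*4:(x+32)*4]=1; m*=w
    m=cv2.morphologyEx(m,cv2.MORPH_OPEN,np.ones((9,9),np.uint8))
    cv2.imwrite('pics/bedm.png',m[(y-28)*4:(y+28)*4,(x-32)*4:(x+32)*4]*255)
    n,l,st,_=cv2.connectedComponentsWithStats(m); print(st[st[:,4]>100])
    pts=np.argwhere(m)[:,::-1].astype(np.float32)
    cc=cv2.convexHull(pts)[:,0]/4-.375
    ctr,wh,a,P=rectz(d,cc,.014); print('bed',ctr.round(1),np.round(wh,1),a)
E
```

```text
[[      0       0    2240    1680 3756734]
 [   1344     984      40      30     741]
 [   1370    1036     125     130    3775]
 [   1293    1046      60      77    1950]]
bed [441.7 259.5] [ 99.6 100.2] 15.679952621459961
[[96, 102, 111], [96, 101, 109], [95, 101, 110], [83, 91, 96], [61, 70, 73], [47, 51, 55], [56, 59, 62], [43, 47, 50], [47, 52, 55], [48, 52, 56], [48, 52, 56], [48, 52, 56], [47, 51, 56], [47, 52, 56], [48, 53, 56], [46, 53, 55], [47, 52, 57], [49, 53, 58], [48, 53, 58], [46, 53, 54], [75, 87, 88], [61, 67, 71], [96, 102, 110], [96, 101, 110], [96, 102, 110]]
```

View pics/bedm.png

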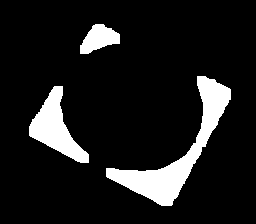

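```bash
cat > go.py <<'E'
# prints shift/turn from present pose to target: x y z psi(deg) (mm), tool pointing down
import sys
from h import *
from scipy.spatial.transform import Rotation as R
def plan(x,y,z,psi):
    o=monitor.get_obs(); Rt=R.from_rotvec(o['tool_rot']).as_matrix()
    a=np.radians(psi); zt=np.array([np.cos(a),np.sin(a),0]); yt=np.array([0,0,-1.]); xt=np.cross(yt,zt)
    Rg=np.c_[xt,yt,zt]
    rv=R.from_matrix(Rt.T@Rg).as_rotvec(); dp=np.array([x,y,z])/1000-o['tool_pos']
    ps=np.degrees(np.arctan2(Rt[1,2],Rt[0,2]))
    print('t',round(o['t'],2),'pos',(o['tool_pos']*1000).round(1),'psi',ps.round(1),'q6',o['q'][5].round(2),'F',o['contact_force'].round(1),'open',round(o['opening']*1000,1))
    print('turn rad',rv.round(3),'shift cm now-axes',(Rt.T@dp*100).round(2),'goal-axes',(Rg.T@dp*100).round(2))
if __name__=='__main__': plan(*map(float,sys.argv[1:5]))
E
python3 go.py 505 418 100 34
python3 - <<'E'
from h import *
for nm in('topA','sceneA'):
    d=load(nm); C=cloud(d)*1000; hsv=cv2.cvtColor(d['frame'],cv2.COLOR_RGB2HSV)
    X,Y,Z=C[...,0],C[...,1],C[...,2]
    roi=(X>330)&(X<760)&(Y>-460)&(Y<330)
    def show(label,m,minA=15):
        n,l,st,ce=cv2.connectedComponentsWithStats((m&roi).astype(np.uint8))
        for i in range(1,n):
            if st[i,4]>=minA:
                q=l==i; print(nm,label,st[i].tolist(),'mean',C[q].mean(0).round(0), 'xr',X[q].min().round(),X[q].max().round(),'yr',Y[q].min().round(),Y[q].max().round())
    show('z28-45',(Z>29)&(Z<46))
    show('z50-85',(Z>50)&(Z<85))
    show('z90-110',(Z>92)&(Z<110))
    show('z>118',(Z>118))
E
```

```text
t 0.9 pos [268.9 564.2 231.3] psi 64.5 q6 -0.12 F [ 0.5 -0.2 -0.9] open 85.3
turn rad [-0.     0.533  0.   ] shift cm now-axes [27.6  13.13 -3.04] goal-axes [25.32 13.13 11.4 ]
topA z28-45 [281, 138, 15, 16, 189] mean [702.   7.  37.] xr 681.0 726.0 yr -14.0 27.0
topA z28-45 [283, 161, 15, 16, 192] mean [632.   2.  38.] xr 611.0 656.0 yr -18.0 23.0
topA z28-45 [258, 165, 16, 16, 195] mean [622.  74.  38.] xr 601.0 644.0 yr 52.0 96.0
topA z28-45 [402, 172, 17, 11, 36] mean [ 603. -351.   30.] xr 587.0 619.0 yr -374.0 -327.0
topA z28-45 [434, 188, 14, 10, 30] mean [ 555. -439.   30.] xr 541.0 569.0 yr -459.0 -420.0
topA z28-45 [226, 212, 16, 14, 40] mean [481. 160.  40.] xr 470.0 506.0 yr 146.0 189.0
topA z28-45 [329, 243, 16, 18, 37] mean [ 396. -134.   38.] xr 364.0 413.0 yr -146.0 -103.0
topA z50-85 [371, 121, 25, 4, 48] mean [ 755. -265.   77.] xr 751.0 760.0 yr -304.0 -234.0
topA z50-85 [199, 169, 13, 12, 83] mean [616. 248.  53.] xr 599.0 632.0 yr 230.0 265.0
topA z50-85 [332, 169, 8, 24, 96] mean [ 588. -126.   66.] xr 557.0 622.0 yr -136.0 -116.0
topA z50-85 [177, 190, 4, 8, 21
[... 2036 characters left out ...]
, 22, 19, 152] mean [ 386. -119.   56.] xr 356.0 418.0 yr -150.0 -88.0
sceneA z50-85 [193, 191, 25, 16, 178] mean [ 593. -125.   62.] xr 559.0 626.0 yr -137.0 -116.0
sceneA z50-85 [259, 197, 51, 33, 431] mean [476.  60.  67.] xr 417.0 505.0 yr -20.0 101.0
sceneA z50-85 [302, 238, 18, 18, 258] mean [497. 174.  68.] xr 472.0 515.0 yr 151.0 193.0
sceneA z50-85 [290, 296, 13, 12, 122] mean [620. 250.  53.] xr 603.0 636.0 yr 233.0 266.0
sceneA z50-85 [334, 304, 9, 10, 39] mean [561. 326.  54.] xr 551.0 576.0 yr 318.0 330.0
sceneA z90-110 [259, 179, 51, 40, 838] mean [461.  44. 100.] xr 407.0 504.0 yr -21.0 88.0
sceneA z>118 [269, 172, 44, 31, 356] mean [452.  37. 135.] xr 365.0 499.0 yr 13.0 55.0
```

Call:
{"fn": "servo_tool", "kwargs": {
  "commands": [0,0.135,0,0,0,0,1,0,0.135,0,0,0,0,1,0,0.135,0,0,0,0,1,0,0.135,0,0,0,0,1]
}}

```text
t: 1.3
tool_pos: [0.2689, 0.5642, 0.2314]
tool_rot: [-1.425, 0.783, -0.783]
contact_force: [0.0, -0.1, -0.9]
opening: 0.0855
```

```bash
python3 go.py 505 417.7 100 34
```

```text
t 1.3 pos [268.9 564.2 231.4] psi 32.4 q6 0.44 F [ 0.  -0.1 -0.9] open 85.5
turn rad [-0.    -0.028 -0.   ] shift cm now-axes [25.02 13.14 12.08] goal-axes [25.34 13.14 11.38]
```

Call:
{"fn": "servo_tool", "kwargs": {
  "commands": [0,-0.028,0,3.1,1.2,1.5,1,0,0,0,3.1,1.2,1.4,1,0,0,0,3.1,1.2,1.4,1,0,0,0,3.1,1.2,1.4,1,0,0,0,3.1,1.2,1.4,1,0,0,0,3.1,1.2,1.4,1,0,0,0,3.1,1.2,1.4,1,0,0,0,0,0,0,1,0,0,0,0,0,0,1]
}}

```text
t: 2.2
tool_pos: [0.4791, 0.436, 0.1459]
tool_rot: [-1.428, 0.761, -0.76]
contact_force: [-0.3, -0.1, 0.5]
opening: 0.0856
```

```bash
python3 go.py 505 417.7 100 34
```

```text
t 2.2 pos [479.1 436.  145.9] psi 34.1 q6 0.03 F [-0.3 -0.1  0.5] open 85.6
turn rad [-0.004  0.001 -0.003] shift cm now-axes [2.98 4.59 1.1 ] goal-axes [2.96 4.59 1.12]
```

Call:
{"fn": "servo_tool", "kwargs": {
  "commands": [0,0,0,1.5,2.3,0.55,1,0,0,0,1.5,2.3,0.55,1,0,0,0,0,0,0,1,0,0,0,0,0,0,1]
}}

```text
t: 2.6
tool_pos: [0.5043, 0.4211, 0.1025]
tool_rot: [-1.424, 0.757, -0.757]
contact_force: [-0.8, 0.6, 1.2]
opening: 0.0855
```

```bash
python3 go.py 505 417.7 17.5 34
```

```text
t 2.6 pos [504.3 421.1 102.5] psi 34.3 q6 -0.02 F [-0.8  0.6  1.2] open 85.5
turn rad [-0.009  0.005 -0.004] shift cm now-axes [ 0.35  8.5  -0.21] goal-axes [ 0.32  8.5  -0.13]
```

Call:
{"fn": "servo_tool", "kwargs": {
  "commands": [-0.009,0.005,-0.004,0.3,2,-0.1,1,0,0,0,0,2.5,0,1,0,0,0,0,2,0,1,0,0,0,0,0,0,1,0,0,0,0,0,0,1]
}}

```text
t: 3.1
tool_pos: [0.5044, 0.4228, 0.0388]
tool_rot: [-1.428, 0.756, -0.76]
contact_force: [0.0, 0.5, 0.6]
opening: 0.0854
```

```bash
python3 go.py 505 417.7 17.5 34; python3 - <<'E'
from h import *
t=grab('top','t1'); s=grab('scene','s1')
crop(t,110,160,230,260,4,'t1c'); crop(s,300,220,460,380,4,'s1c')
E
```

```text
t 3.1 pos [504.4 422.8  38.8] psi 34.2 q6 -0.01 F [0.  0.5 0.6] open 85.4
turn rad [-0.006  0.004 -0.   ] shift cm now-axes [ 0.46  2.13 -0.25] goal-axes [ 0.46  2.13 -0.23]
```

View pics/s1c.png

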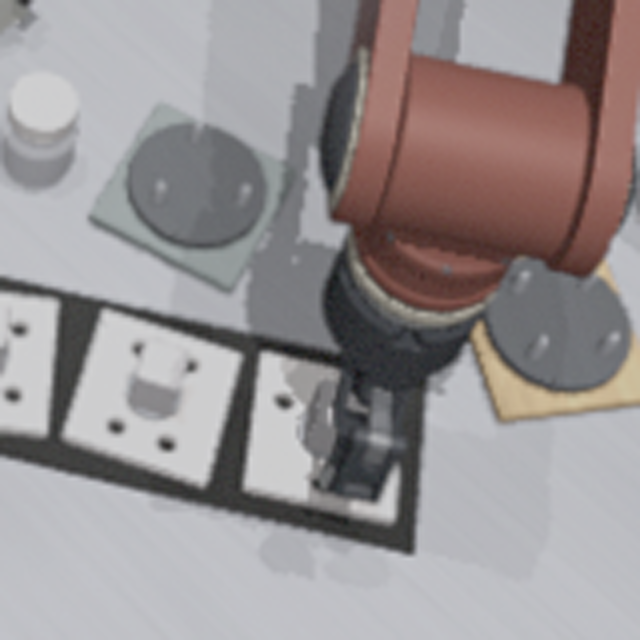

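Call:
{"fn": "servo_tool", "kwargs": {
  "commands": [-0.006,0.004,0,0.45,0,-0.2,1,0,0,0,0,0,0,1,0,0,0,0,0,0,1]
}}

```text
t: 3.5
tool_pos: [0.5071, 0.4186, 0.0425]
tool_rot: [-1.428, 0.76, -0.763]
contact_force: [-0.4, 0.2, 0.1]
opening: 0.0853
```

```bash
python3 go.py 505 417.7 17.5 34
```

```text
t 3.5 pos [507.1 418.6  42.5] psi 34.0 q6 -0.02 F [-0.4  0.2  0.1] open 85.3
turn rad [-0.005 -0.    -0.   ] shift cm now-axes [-0.04  2.5  -0.24] goal-axes [-0.04  2.5  -0.22]
```

```bash
python3 - <<'E'
from h import *
for i in range(6):
    o=monitor.get_obs(); print(round(o['t'],3),(o['tool_pos']*1000).round(2),o['dq'].round(3)); viewer.get_image('top')
E
```

```text
3.5 [507.05 418.64  42.46] [-0.004 -0.01  -0.006 -0.003  0.004  0.001]
3.55 [507.18 418.7   42.6 ] [ 0.001  0.004  0.002 -0.    -0.003 -0.002]
3.6 [507.04 418.65  42.34] [ 0.003  0.006  0.005  0.001  0.    -0.001]
3.65 [506.82 418.58  42.07] [ 0.001  0.004  0.005 -0.     0.003 -0.   ]
3.7 [506.65 418.54  41.84] [ 0.003  0.002  0.003 -0.001 -0.001 -0.001]
3.75 [506.55 418.53  41.69] [-0.     0.003  0.002 -0.001 -0.004 -0.001]
```

Call:
{"fn": "servo_tool", "kwargs": {
  "commands": [0,0,0,0,0,0,1]
}}

```text
t: 3.9
tool_pos: [0.5064, 0.4184, 0.0414]
tool_rot: [-1.43, 0.76, -0.763]
contact_force: [-1.2, 0.3, 0.5]
opening: 0.0855
```

Call:
{"fn": "servo_tool", "kwargs": {
  "commands": [0,0,0,0,0,0,1,0,0,0,0,0,0,1]
}}

```text
t: 4.1
tool_pos: [0.5063, 0.4184, 0.0412]
tool_rot: [-1.43, 0.76, -0.763]
contact_force: [0.3, -0.3, -0.2]
opening: 0.0853
```

Call:
{"fn": "servo_tool", "kwargs": {
  "commands": [-0.005,0,0,0,0.8,-0.15,1,0,0,0,0,0.7,0,1,0,0,0,0,0.4,0,1,0,0,0,0,0.2,0,1,0,0,0,0,0,0,1,0,0,0,0,0,0,1]
}}

```text
t: 4.7
tool_pos: [0.5042, 0.4171, 0.0171]
tool_rot: [-1.437, 0.764, -0.76]
contact_force: [-0.3, -0.1, 0.1]
opening: 0.0851
```

```bash
python3 go.py 505 417.7 17.5 34
```

```text
t 4.7 pos [504.2 417.1  17.1] psi 34.0 q6 -0.02 F [-0.3 -0.1  0.1] open 85.1
turn rad [ 0.004  0.    -0.   ] shift cm now-axes [-0.01 -0.04  0.1 ] goal-axes [-0.01 -0.04  0.1 ]
```

Call:
{"fn": "servo_tool", "kwargs": {
  "commands": [0,0,0,0,0,0,0,0,0,0,0,0,0,0,0,0,0,0,0,0,0,0,0,0,0,0,0,0,0,0,0,0,0,0,0,0,0,0,0,0,0,0,0,0,0,0,0,0,0],
  "grip_force": 60
}}

```text
t: 5.4
tool_pos: [0.5048, 0.4175, 0.0181]
tool_rot: [-1.435, 0.763, -0.761]
contact_force: [0.1, -0.8, 0.2]
opening: 0.0254
```

```bash
python3 go.py 505 417.7 17.5 34
```

```text
t 5.4 pos [504.8 417.5  18.1] psi 34.0 q6 -0.02 F [ 0.1 -0.8  0.2] open 25.4
turn rad [ 0.002  0.    -0.   ] shift cm now-axes [-0.01  0.06  0.03] goal-axes [-0.01  0.06  0.03]
```

Call:
{"fn": "servo_tool", "kwargs": {
  "commands": [0,0,0,0,-1,0,0,0,0,0,0,-2.5,0,0,0,0,0,0,-3,0,0,0,0,0,0,-3,0,0,0,0,0,0,-2,0,0,0,0,0,0,0,0,0,0,0,0,0,0,0,0]
}}

```text
t: 6.1
tool_pos: [0.5025, 0.4159, 0.1353]
tool_rot: [-1.442, 0.767, -0.759]
contact_force: [0.3, -1.0, -2.9]
opening: 0.0252
```

```bash
python3 go.py 440.4 258.4 120 -14.5
```

```text
t 6.1 pos [502.5 415.9 135.3] psi 34.0 q6 -0.02 F [ 0.3 -1.  -2.9] open 25.2
turn rad [0.01  0.847 0.004] shift cm now-axes [  9.59   1.67 -13.94] goal-axes [16.81  1.53 -2.06]
```

Call:
{"fn": "servo_tool", "kwargs": {
  "commands": [0.01,0,0.004,1.0,0,-1.5,0,0,0,0,1.7,0,-2.5,0,0,0,0,1.7,0,-2.5,0,0,0,0,1.7,0,-2.5,0,0,0,0,1.7,0,-2.4,0,0,0,0,1.0,0,-1.5,0,0,0.08,0,0,0,0,0,0,0.13,0,0,0,0,0,0,0.13,0,0,0,0,0,0,0.13,0,0,0,0,0,0,0.13,0,0,0,0,0,0,0.13,0,0,0,0,0,0,0.06,0,0,0,0,0,0,0,0,0,0,0,0,0,0,0,0,0,0,0,0]
}}

```text
validation failed for argument at $.co...
```

```bash
python3 go.py 440.4 258.4 80 -14.5
```

```text
t 6.1 pos [502.5 415.9 135.3] psi 34.0 q6 -0.02 F [ 0.3 -1.  -2.9] open 25.2
turn rad [0.01  0.847 0.004] shift cm now-axes [  9.59   5.67 -13.9 ] goal-axes [16.81  5.53 -2.06]
```

Call:
{"fn": "servo_tool", "kwargs": {
  "commands": [0.01,0,0.004,1.0,0,-1.5,0,0,0,0,1.7,0,-2.5,0,0,0,0,1.7,0,-2.5,0,0,0,0,1.7,0,-2.5,0,0,0,0,1.7,0,-2.4,0,0,0,0,1.0,0,-1.5,0,0,0.08,0,0,0,0,0,0,0.13,0,0,0,0,0,0,0.13,0,0,0,0,0,0,0.13,0,0,0,0,0,0,0.13,0,0,0,0,0,0,0.13,0,0,0,0,0,0,0.06,0,0,0,0,0,0,0,0,0,0,0,0]
}}

```text
t: 7.5
tool_pos: [0.4268, 0.258, 0.1079]
tool_rot: [-1.135, 1.398, -1.372]
contact_force: [0.6, -0.0, -1.6]
opening: 0.0254
```

```bash
python3 go.py 440.4 258.4 80 -14.5
```

```text
t 7.5 pos [426.8 258.  107.9] psi -13.2 q6 0.62 F [ 0.6 -0.  -1.6] open 25.4
turn rad [0.037 0.024 0.023] shift cm now-axes [-0.41  2.73  1.42] goal-axes [-0.38  2.79  1.3 ]
```

Call:
{"fn": "servo_tool", "kwargs": {
  "commands": [0.037,0.024,0.023,-0.4,1.2,1.3,0,0,0,0,0,0.9,0,0,0,0,0,0,0,0,0,0,0,0,0,0,0,0,0,0,0,0,0,0,0]
}}

```text
t: 8.0
tool_pos: [0.4368, 0.2577, 0.0816]
tool_rot: [-1.09, 1.394, -1.39]
contact_force: [-0.1, 1.0, -1.6]
opening: 0.0256
```

```bash
python3 go.py 440.4 258.4 75 -14.5
```

```text
t 8.0 pos [436.8 257.7  81.6] psi -14.2 q6 0.63 F [-0.1  1.  -1.6] open 25.6
turn rad [0.007 0.005 0.005] shift cm now-axes [-0.16  0.66  0.34] goal-axes [-0.15  0.66  0.34]
```

Call:
{"fn": "servo_tool", "kwargs": {
  "commands": [0.008,0.005,0.005,-0.2,0.5,0.35,0,0,0,0,0,0,0,0,0,0,0,0,0,0,0,0,0,0,0,0,0,0]
}}

```text
t: 8.4
tool_pos: [0.4416, 0.2594, 0.0774]
tool_rot: [-1.075, 1.391, -1.394]
contact_force: [0.9, -0.7, -1.6]
opening: 0.0254
```

```bash
python3 go.py 440.4 258.4 75 -14.5;  python3 - <<'E'
from h import *
t=avg('top','t2',4); s=avg('scene','s2',4)
crop(t,170,200,245,275,7,'t2c'); crop(s,310,220,390,310,7,'s2c')
E
```

```text
t 8.4 pos [441.6 259.4  77.4] psi -14.5 q6 0.64 F [ 0.9 -0.7 -1.6] open 25.4
turn rad [-0.003  0.    -0.002] shift cm now-axes [ 0.13  0.24 -0.09] goal-axes [ 0.13  0.24 -0.09]
```

View pics/s2c.png

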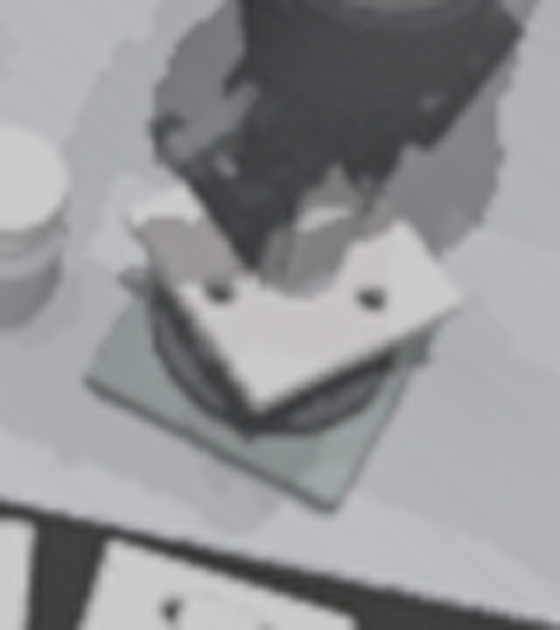

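View pics/t2c.png

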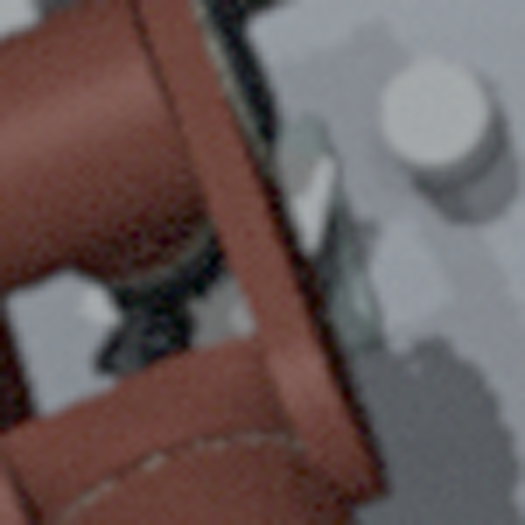

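```bash
python3 - <<'E'
from h import *
d=load('s2'); px=np.array([(221,289),(372,297)])/7-.43+[310,220]
P=onz(d,px,.0705)[:,:2]*1000; print(P.round(1), np.degrees(np.arctan2(*(P[1]-P[0])[::-1])))
c=np.array([441.3,259.3])
for a in(105.5,-14.5): print(a,c+30*np.array([np.cos(np.radians(a)),np.sin(np.radians(a))]))
d=load('sceneA')
px=np.array([(185,263),(463,276),(308,82)])/13-.5+(326,246)
print('studs',(onz(d,px,.044)[:,:2]*1000).round(1))
E
python3 go.py 440.4 258.4 60 -14.5
```

```text
[[472.2 252.5]
 [436.1 289.4]] 134.36900969434575
105.5 [433.28284872 288.2089136 ]
-14.5 [470.34442921 251.78859988]
studs [[470.4 251. ]
 [433.6 288.1]
 [422.9 239.7]]
t 8.8 pos [441.5 259.3  77.3] psi -14.5 q6 0.64 F [ 1.3  0.9 -2.4] open 25.1
turn rad [-0.003 -0.    -0.001] shift cm now-axes [ 0.12  1.73 -0.09] goal-axes [ 0.12  1.73 -0.08]
```

Call:
{"fn": "servo_tool", "kwargs": {
  "commands": [-0.003,0,-0.001,0.1,0.5,-0.1,0,0,0,0,0,0.5,0,0,0,0,0,0,0,0,0,0,0,0,0,0,0,0]
}}

```text
t: 9.2
tool_pos: [0.4399, 0.2584, 0.0661]
tool_rot: [-1.079, 1.394, -1.393]
contact_force: [-0.4, -0.0, -0.9]
opening: 0.0253
```

```bash
python3 go.py 439.8 258.1 58 -14.5
```

```text
t 9.2 pos [439.9 258.4  66.1] psi -14.5 q6 0.64 F [-0.4 -0.  -0.9] open 25.3
turn rad [ 0.001 -0.     0.   ] shift cm now-axes [ 0.03  0.81 -0.  ] goal-axes [ 0.03  0.81 -0.  ]
```

Call:
{"fn": "servo_tool", "kwargs": {
  "commands": [0,0,0,0,0.3,0,0,0,0,0,0,0.3,0,0,0,0,0,0,0.3,0,0,0,0,0,0,0.3,0,0,0,0,0,0,0,0,0]
}}

```text
t: 9.7
tool_pos: [0.4398, 0.2584, 0.0529]
tool_rot: [-1.079, 1.394, -1.393]
contact_force: [-0.5, 0.7, -1.9]
opening: 0.0254
```

```bash
python3 go.py 439.8 258.1 58 -14.5
```

```text
t 9.7 pos [439.8 258.4  52.9] psi -14.5 q6 0.64 F [-0.5  0.7 -1.9] open 25.4
turn rad [ 0.001 -0.     0.   ] shift cm now-axes [ 0.03 -0.51  0.01] goal-axes [ 0.03 -0.51  0.01]
```

Call:
{"fn": "servo_tool", "kwargs": {
  "commands": [0,0,0,0,0.3,0,0,0,0,0,0,0.3,0,0,0,0,0,0,0.3,0,0,0,0,0,0,0.2,0,0,0,0,0,0.1,0,0,0,0,0,0,0,0,0]
}}

```text
validation failed for argument at $.co...
```

```bash
python3 go.py 439.8 258.1 40 -14.5
```

```text
t 9.7 pos [439.8 258.4  52.9] psi -14.5 q6 0.64 F [-0.5  0.7 -1.9] open 25.4
turn rad [ 0.001 -0.     0.   ] shift cm now-axes [0.03 1.29 0.01] goal-axes [0.03 1.29 0.01]
```

Call:
{"fn": "servo_tool", "kwargs": {
  "commands": [0,0,0,0,0.3,0,0,0,0,0,0,0.3,0,0,0,0,0,0,0.2,0,0,0,0,0,0,0.1,0,0,0,0,0,0,0,0,0]
}}

```text
t: 10.2
tool_pos: [0.4399, 0.2584, 0.0431]
tool_rot: [-1.079, 1.394, -1.393]
contact_force: [0.0, 0.1, -2.6]
opening: 0.0255
```

```bash
python3 go.py 439.8 258.1 40 -14.5
```

```text
t 10.2 pos [439.9 258.4  43.1] psi -14.5 q6 0.64 F [ 0.   0.1 -2.6] open 25.5
turn rad [ 0.001 -0.     0.   ] shift cm now-axes [0.03 0.31 0.  ] goal-axes [0.03 0.31 0.  ]
```

Call:
{"fn": "servo_tool", "kwargs": {
  "commands": [0,0,0,0,0.2,0,0,0,0,0,0,0.1,0,0,0,0,0,0,0.1,0,0]
}}

```text
t: 10.5
tool_pos: [0.4401, 0.2585, 0.04]
tool_rot: [-1.08, 1.394, -1.393]
contact_force: [-5.0, -3.0, 11.2]
opening: 0.0252
```

```bash
python3 go.py 439.8 258.1 40 -14.5
```

```text
t 10.5 pos [440.1 258.5  40. ] psi -14.5 q6 0.64 F [-5.  -3.  11.2] open 25.2
turn rad [ 0.001 -0.     0.   ] shift cm now-axes [ 0.05  0.   -0.02] goal-axes [ 0.05  0.   -0.02]
```

Call:
{"fn": "servo_tool", "kwargs": {
  "commands": [0,0,0,0,0,0,0.6,0,0,0,0,0,0,0.6,0,0,0,0,0,0,0.6,0,0,0,0,0,0,0.6,0,0,0,0,-1.5,0,0.6,0,0,0,0,-3,0,0.6,0,0,0,0,-4,0,0.6,0,0,0,0,-4,0,0.6,0,0,0,0,-3,0,1,0,0,0,0,0,0,1]
}}

```text
t: 11.5
tool_pos: [0.4394, 0.2595, 0.2065]
tool_rot: [-1.08, 1.402, -1.388]
contact_force: [1.1, -0.3, 1.1]
opening: 0.0782
```

```bash
python3 go.py 591 -126 150 -14.5
python3 - <<'E'
from h import *
t=avg('top','t3',4); s=avg('scene','s3',4)
crop(s,300,220,400,320,6,'s3c')
for d in (t,s): pass
crop(s,130,100,260,270,4.5,'s3d')
E
```

```text
t 11.5 pos [439.4 259.5 206.5] psi -14.6 q6 0.64 F [ 1.1 -0.3  1.1] open 78.2
turn rad [ 0.007 -0.002 -0.003] shift cm now-axes [33.49  5.37 24.44] goal-axes [33.52  5.65 24.33]
```

View pics/s3c.png

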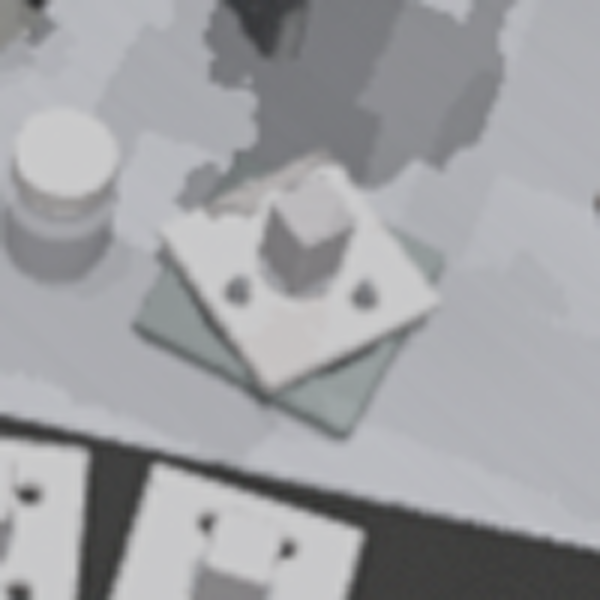

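View pics/t3.png

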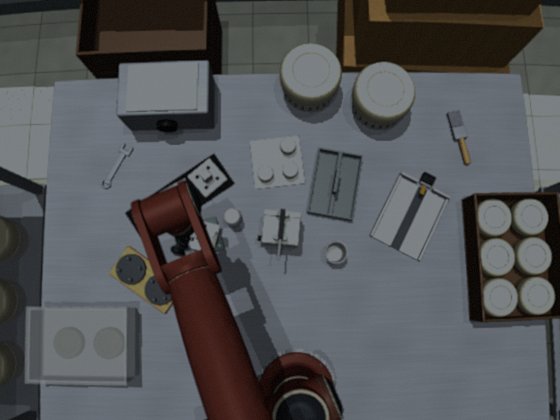

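View pics/s3d.png

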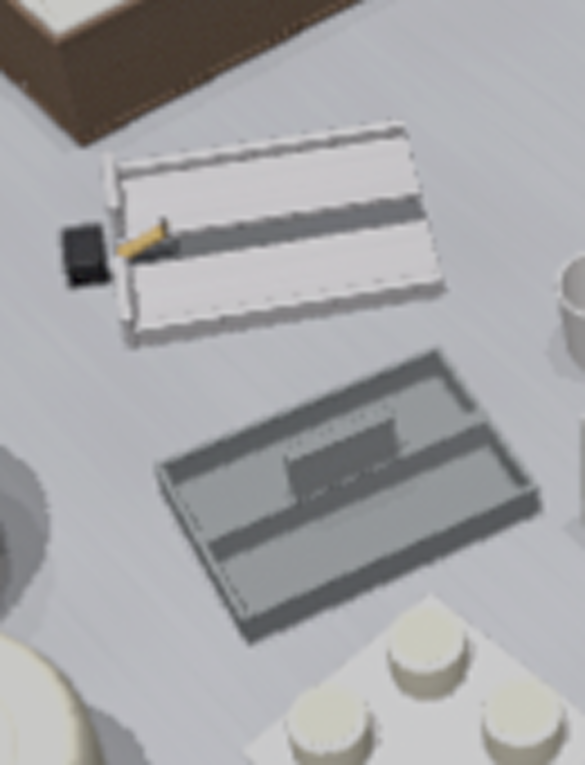

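```bash
python3 - <<'E'
from h import *
t=load('topA')
crop(t,300,140,370,230,8,'t3a',1.8); crop(t,360,165,460,265,8,'t3b',1.8)
s=load('sceneA')
crop(s,135,115,245,185,7,'s3b',1.4); crop(s,160,170,255,245,8,'s3a',1.4)
E
```

```text
(no output)
```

View pics/t3a.png

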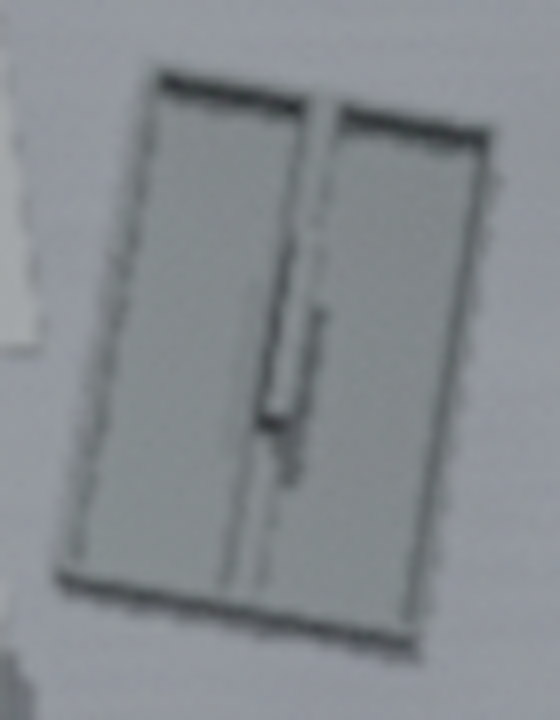

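View pics/t3b.png

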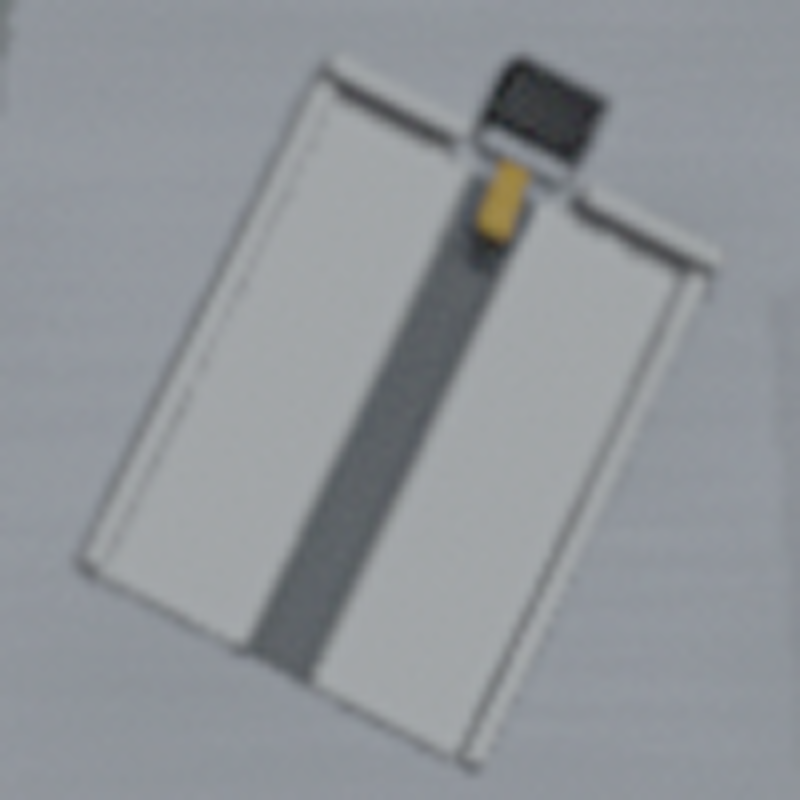

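View pics/s3b.png

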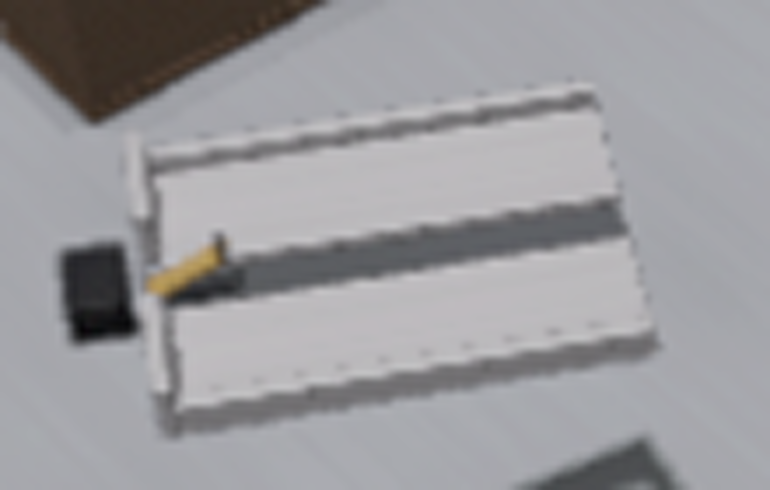

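View pics/s3a.png

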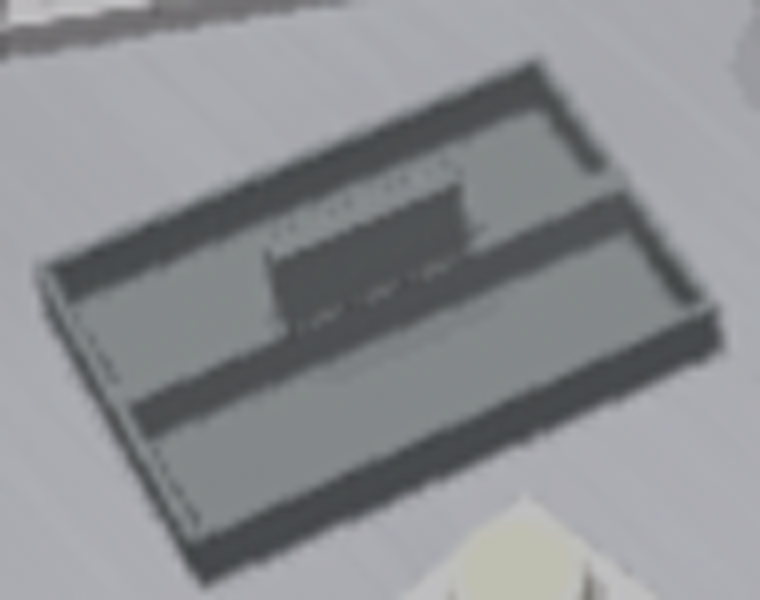

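```bash
cat > m3.py <<'E'
from h import *
def P(nm,pts,s,o,z): return onz(load(nm),(np.array(pts,float)+.5)/s-.5+np.array(o),z)[:,:2]*1000
for nm,pts,o in(('topA',[(150,72),(492,128),(415,640),(60,572)],(300,140)),('sceneA',[(540,58),(718,308),(205,545),(40,268)],(160,170))):
    c=P(nm,pts,8,o,.028); print(nm,'carrier',c.round(0).tolist(),'ctr',c.mean(0).round(1))
    for i in range(4):
        v=c[(i+1)%4]-c[i]; print('  side',np.linalg.norm(v).round(1),(np.degrees(np.arctan2(v[1],v[0]))%180).round(1))
# handle by depth
for nm in('topA','sceneA'):
    d=load(nm);C=cloud(d)*1000
    m=(C[...,2]>(55 if nm=='topA' else 40))&(abs(C[...,0]-590)<60)&(abs(C[...,1]+126)<30)&(C[...,2]<80)
    q=C[m][:,:2]; (c,wh,a)=cv2.minAreaRect(q.astype(np.float32)); print(nm,'handle',np.round(c,1),np.round(wh,1),round(a,1))
# dock top
L=P('topA',[(250,648),(458,195)],8,(360,165),.008); Rr=P('topA',[(315,681),(528,220)],8,(360,165),.008)
for q in(L,Rr): v=q[1]-q[0]; print('slot',q.round(1).tolist(),np.degrees(np.arctan2(v[1],v[0])))
e=P('topA',[(250,648),(315,681)],8,(360,165),.008).mean(0); j=P('topA',[(335,95),(455,152),(575,210),(690,274)],8,(360,165),.008); print('open',e.round(1),'junction',j.round(1).tolist(),j.mean(0))
f=P('topA',[(95,572),(465,762)],8,(360,165),.008); print('rails end',f.round(1), np.linalg.norm(f[0]-f[1]))
# scene
e=P('sceneA',[(620,198),(628,236)],7,(135,115),.008); j=P('sceneA',[(157,180),(185,405)],7,(135,115),.008); print('S open',e.round(1).tolist(),e.mean(0),'junc',j.round(1).tolist(),j.mean(0))
E
python3 m3.py
```

```text
topA carrier [[694.0, -83.0], [671.0, -209.0], [480.0, -172.0], [508.0, -44.0]] ctr [ 588.1 -127.1]
  side 128.1 79.5
  side 193.9 169.0
  side 130.5 77.9
  side 190.2 168.3
sceneA carrier [[484.0, -171.0], [510.0, -42.0], [697.0, -78.0], [672.0, -210.0]] ctr [ 591.  -125.3]
  side 132.4 78.4
  side 190.6 168.9
  side 134.2 79.3
  side 192.8 168.4
topA handle [ 589.4 -126.5] [10.2 65.1] 78.2
sceneA handle [ 591.6 -127.3] [11.2 70.3] 78.2
slot [[404.2, -287.8], [571.4, -375.5]] -27.676137980705718
slot [[391.6, -311.2], [561.5, -401.5]] -27.987577156620418
open [ 397.9 -299.5] junction [[610.2, -331.1], [587.8, -375.4], [565.1, -419.8], [540.1, -462.2]] [ 575.79833747 -397.14013759]
rails end [[ 433.3 -231.9]
 [ 360.6 -365.4]] 151.97111276285506
S open [[392.3, -306.6], [404.8, -285.2]] [ 398.56272611 -295.93131904] junc [[540.9, -455.4], [608.4, -330.7]] [ 574.62381544 -393.0745318 ]
```

Call:
{"fn": "servo_tool", "kwargs": {
  "commands": [0,0,0,2,0.2,1.4,1,0,0,0,3.3,0.3,2.4,1,0,0,0,3.3,0.3,2.4,1,0,0,0,3.3,0.3,2.4,1,0,0,0,3.3,0.3,2.4,1,0,0,0,3.3,0.3,2.4,1,0,0,0,3.3,0.3,2.4,1,0,0,0,3.3,0.3,2.4,1,0,0,0,3.3,0.3,2.4,1,0,0,0,2.5,0,1.8,1,0,0,0,0,0,0,1,0,0.1,0,0,0,0,1,0,0.14,0,0,0,0,1,0,0.14,0,0,0,0,1,0,0.14,0,0,0,0,1,0,0.14,0,0,0,0,1,0,0.14,0,0,0,0,1,0,0.14,0,0,0,0,1,0,0,0,0,0,0,1,0,0,0,0,0,0,1]
}}

```text
t: 13.9
tool_pos: [0.5677, -0.1034, 0.1449]
tool_rot: [-0.416, 2.073, -2.034]
contact_force: [0.3, -0.0, -0.4]
opening: 0.0855
```

```bash
python3 go.py 590.3 -126.5 150 -101.2
```

```text
t 13.9 pos [ 567.7 -103.4  144.9] psi -70.1 q6 0.92 F [ 0.3 -0.  -0.4] open 85.5
turn rad [0.013 0.544 0.055] shift cm now-axes [-1.31 -0.65  2.92] goal-axes [-2.66 -0.51  1.83]
```

Call:
{"fn": "servo_tool", "kwargs": {
  "commands": [0.013,0.1,0.055,0,0,0,1,0,0.14,0,0,0,0,1,0,0.14,0,0,0,0,1,0,0.14,0,0,0,0,1,0,0,0,0,0,0,1,0,0,0,0,0,0,1]
}}

```text
t: 14.5
tool_pos: [0.5662, -0.101, 0.1429]
tool_rot: [-0.183, -2.146, 2.115]
contact_force: [-0.3, -0.0, -0.0]
opening: 0.0854
```

```bash
python3 go.py 590.3 -126.5 90 -101.2
```

```text
t 14.5 pos [ 566.2 -101.   142.9] psi -99.9 q6 1.43 F [-0.3 -0.  -0. ] open 85.4
turn rad [0.014 0.023 0.003] shift cm now-axes [-2.83  5.25  2.18] goal-axes [-2.86  5.29  2.04]
```

Call:
{"fn": "servo_tool", "kwargs": {
  "commands": [0.014,0.023,0.003,-1.3,1,1.0,1,0,0,0,-1.3,2,0.9,1,0,0,0,0,1.5,0,1,0,0,0,0,0,0,1,0,0,0,0,0,0,1]
}}

```text
t: 15.0
tool_pos: [0.589, -0.1237, 0.0968]
tool_rot: [-0.194, -2.127, 2.126]
contact_force: [-0.3, -0.4, 0.5]
opening: 0.0855
```

```bash
python3 go.py 590.3 -126.5 33 -101.2
```

```text
t 15.0 pos [ 589.  -123.7   96.8] psi -100.4 q6 1.42 F [-0.3 -0.4  0.5] open 85.5
turn rad [ 0.     0.014 -0.001] shift cm now-axes [-0.18  6.38  0.25] goal-axes [-0.19  6.38  0.25]
```

Call:
{"fn": "servo_tool", "kwargs": {
  "commands": [0,0.014,0,-0.18,1.5,0.25,1,0,0,0,0,1.8,0,1,0,0,0,0,1.3,0,1,0,0,0,0,0.8,0,1,0,0,0,0,0.4,0,1,0,0,0,0,0,0,1,0,0,0,0,0,0,1]
}}

```text
t: 15.7
tool_pos: [0.5912, -0.1262, 0.0372]
tool_rot: [-0.212, -2.121, 2.122]
contact_force: [-0.9, 0.0, 0.9]
opening: 0.0853
```

```bash
python3 go.py 590.3 -126.5 33 -101.2
```

```text
t 15.7 pos [ 591.2 -126.2   37.2] psi -101.1 q6 1.43 F [-0.9  0.   0.9] open 85.3
turn rad [-0.     0.001 -0.004] shift cm now-axes [0.08 0.42 0.04] goal-axes [0.08 0.42 0.04]
```

Call:
{"fn": "servo_tool", "kwargs": {
  "commands": [0,0,0,0.08,0.3,0.04,1,0,0,0,0,0,0,0.4,0,0,0,0,0,0,0,0,0,0,0,0,0,0,0,0,0,0,0,0,0,0,0,0,0,0,0,0,0,0,0,0,0,0,0,0,0,0,0,0,0,0,0,0,0,0,0,0,0,0,0,0,0,0,0,0],
  "grip_force": 90
}}

```text
t: 16.7
tool_pos: [0.592, -0.1272, 0.0367]
tool_rot: [-0.217, -2.121, 2.125]
contact_force: [0.7, 0.1, -0.4]
opening: 0.0085
```

```bash
python3 go.py 590.3 -126.5 100 -101.2
```

```text
t 16.7 pos [ 592.  -127.2   36.7] psi -101.1 q6 1.43 F [ 0.7  0.1 -0.4] open 8.5
turn rad [-0.001  0.001 -0.009] shift cm now-axes [ 0.13 -6.33 -0.03] goal-axes [ 0.18 -6.33 -0.04]
```

Call:
{"fn": "servo_tool", "kwargs": {
  "commands": [0,0,0,0,-0.8,0,0,0,0,0,0,-1.5,0,0,0,0,0,0,-2,0,0,0,0,0,0,-2,0,0,0,0,0,0,-2,0,0,0,0,0,0,-1.5,0,0,0,0,0,0,0,0,0,0,0,0,0,0,0,0]
}}

```text
t: 17.5
tool_pos: [0.5873, -0.1253, 0.1374]
tool_rot: [-0.206, -2.12, 2.118]
contact_force: [-0.7, -0.4, -4.7]
opening: 0.0083
```

```bash
python3 go.py 486.8 -346.5 130 -118.3
python3 - <<'E'
from h import *
s=grab('scene','s4')
E
```

```text
t 17.5 pos [ 587.3 -125.3  137.4] psi -101.1 q6 1.43 F [-0.7 -0.4 -4.7] open 8.3
turn rad [0.001 0.3   0.   ] shift cm now-axes [ 5.59  0.72 23.65] goal-axes [-1.64  0.74 24.24]
```

View pics/s4.png

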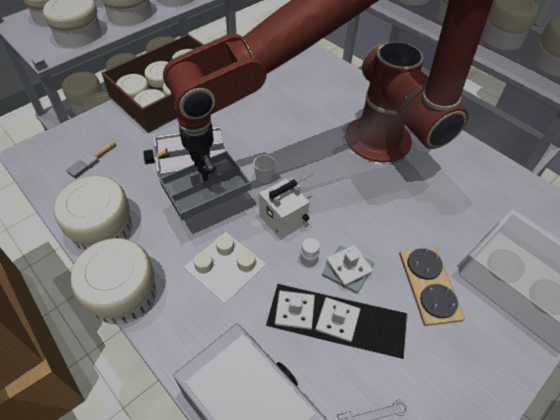

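Carrier is lifted level. Move to the dock.

Call:
{"fn": "servo_tool", "kwargs": {
  "commands": [0,0,0,0.4,-0.1,1.5,0,0,0,0,0.6,-0.1,2.5,0,0,0,0,0.6,-0.1,2.5,0,0,0,0,0.6,-0.1,2.5,0,0,0,0,0.6,-0.1,2.5,0,0,0,0,0.6,-0.1,2.5,0,0,0,0,0.6,-0.1,2.5,0,0,0,0,0.6,-0.1,2.5,0,0,0,0,0.4,0,1.5,0,0,0,0,0,0,0,0,0,0.08,0,0,0,0,0,0,0.12,0,0,0,0,0,0,0.08,0,0,0,0,0,0,0,0,0,0,0,0,0,0,0,0,0,0,0]
}}

```text
t: 19.05
tool_pos: [0.4837, -0.3227, 0.1286]
tool_rot: [-0.451, -1.951, 1.931]
contact_force: [-0.3, 0.7, -4.7]
opening: 0.0085
```

```bash
python3 go.py 486.8 -346.5 90 -118.3
```

```text
t 19.05 pos [ 483.7 -322.7  128.6] psi -117.7 q6 1.34 F [-0.3  0.7 -4.7] open 8.5
turn rad [0.003 0.011 0.029] shift cm now-axes [-1.49  3.81  1.98] goal-axes [-1.4   3.86  1.95]
```

Call:
{"fn": "servo_tool", "kwargs": {
  "commands": [0.003,0.011,0.029,-0.7,1,1.0,0,0,0,0,-0.7,1.2,0.9,0,0,0,0,0,1,0,0,0,0,0,0,0,0,0,0,0,0,0,0,0,0]
}}

```text
t: 19.55
tool_pos: [0.4877, -0.3439, 0.0948]
tool_rot: [-0.484, -1.952, 1.948]
contact_force: [0.1, 1.0, -3.6]
opening: 0.0085
```

```bash
python3 go.py 486.8 -346.5 65 -118.3
python3 - <<'E'
from h import *
t=grab('top','t5'); s=grab('scene','s5')
crop(t,350,150,470,280,4.5,'t5c',1.8);crop(s,130,90,260,220,5,'s5c',1.4)
E
```

```text
t 19.55 pos [ 487.7 -343.9   94.8] psi -117.9 q6 1.32 F [ 0.1  1.  -3.6] open 8.5
turn rad [0.002 0.008 0.   ] shift cm now-axes [-0.04  2.98  0.28] goal-axes [-0.04  2.98  0.28]
```

View pics/t5c.png

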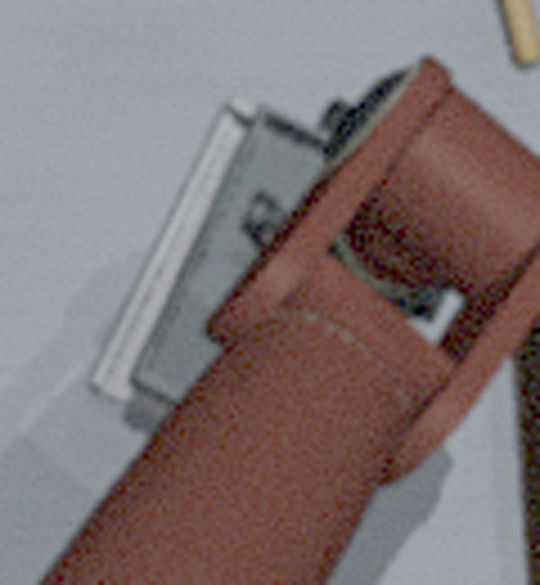

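View pics/s5c.png

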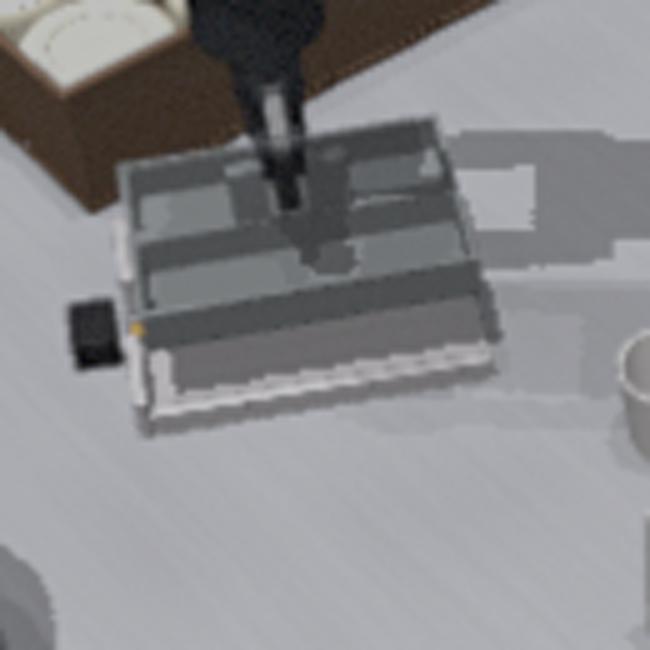

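Call:
{"fn": "servo_tool", "kwargs": {
  "commands": [0.002,0.008,0,0,0.8,0.25,0,0,0,0,0,0.8,0,0,0,0,0,0,0.8,0,0,0,0,0,0,0,0,0,0,0,0,0,0,0,0]
}}

```text
t: 20.15
tool_pos: [0.4869, -0.346, 0.0699]
tool_rot: [-0.491, -1.944, 1.947]
contact_force: [-1.0, -0.1, -4.6]
opening: 0.0087
```

```bash
python3 go.py 486.8 -346.5 44.7 -118.3
```

```text
t 20.15 pos [ 486.9 -346.    69.9] psi -118.3 q6 1.32 F [-1.  -0.1 -4.6] open 8.7
turn rad [-0.001 -0.    -0.001] shift cm now-axes [-0.01  2.52  0.05] goal-axes [-0.01  2.52  0.05]
```

Call:
{"fn": "servo_tool", "kwargs": {
  "commands": [0,0,0,0,0.5,0.05,0,0,0,0,0,0.5,0,0,0,0,0,0,0.5,0,0,0,0,0,0,0.3,0,0,0,0,0,0,0.2,0,0,0,0,0,0,0,0,0]
}}

```text
t: 20.75
tool_pos: [0.4869, -0.3467, 0.0485]
tool_rot: [-0.492, -1.944, 1.947]
contact_force: [0.2, 0.5, -4.1]
opening: 0.0086
```

```bash
python3 go.py 486.8 -346.5 44.7 -118.3
```

```text
t 20.75 pos [ 486.9 -346.7   48.5] psi -118.3 q6 1.32 F [ 0.2  0.5 -4.1] open 8.6
turn rad [-0.001 -0.    -0.002] shift cm now-axes [ 0.02  0.38 -0.02] goal-axes [ 0.02  0.38 -0.02]
```

Call:
{"fn": "servo_tool", "kwargs": {
  "commands": [0,0,0,0,0.2,0,0,0,0,0,0,0.15,0,0,0,0,0,0,0.1,0,0,0,0,0,0,0.1,0,0]
}}

```text
t: 21.15
tool_pos: [0.4874, -0.3473, 0.0447]
tool_rot: [-0.493, -1.944, 1.948]
contact_force: [-4.3, 3.3, 6.2]
opening: 0.009
```

```bash
python3 go.py 486.8 -346.5 44.7 -118.3
```

```text
t 21.15 pos [ 487.4 -347.3   44.7] psi -118.3 q6 1.32 F [-4.3  3.3  6.2] open 9.0
turn rad [-0.001  0.    -0.003] shift cm now-axes [ 0.09  0.   -0.04] goal-axes [ 0.09  0.   -0.04]
```

Call:
{"fn": "servo_tool", "kwargs": {
  "commands": [0,0,0,0,0,0,0.5,0,0,0,0,0,0,0.5,0,0,0,0,0,0,0.5,0,0,0,0,0,0,0.5,0,0,0,0,-1.5,0,0.5,0,0,0,0,-3,0,0.5,0,0,0,0,-4,0,0.5,0,0,0,0,-4,0,0.8,0,0,0,0,-3,0,1,0,0,0,0,0,0,1]
}}

```text
t: 22.15
tool_pos: [0.4885, -0.348, 0.2127]
tool_rot: [-0.501, -1.943, 1.955]
contact_force: [0.3, 0.1, -0.1]
opening: 0.0837
```

```bash
python3 go.py 633 5 150 -118.3
python3 - <<'E'
from h import *
t=grab('top','t6'); s=avg('scene','s6',4)
crop(s,130,90,260,220,5,'s6c',1.4)
C=cloud(s)*1000
crop(t,220,120,330,230,5,'t6c',1.8)
E
```

```text
t 22.15 pos [ 488.5 -348.   212.7] psi -118.3 q6 1.32 F [ 0.3  0.1 -0.1] open 83.7
turn rad [-0.003  0.    -0.011] shift cm now-axes [  4.08   6.1  -37.95] goal-axes [  4.01   6.27 -37.93]
```

View pics/s6c.png

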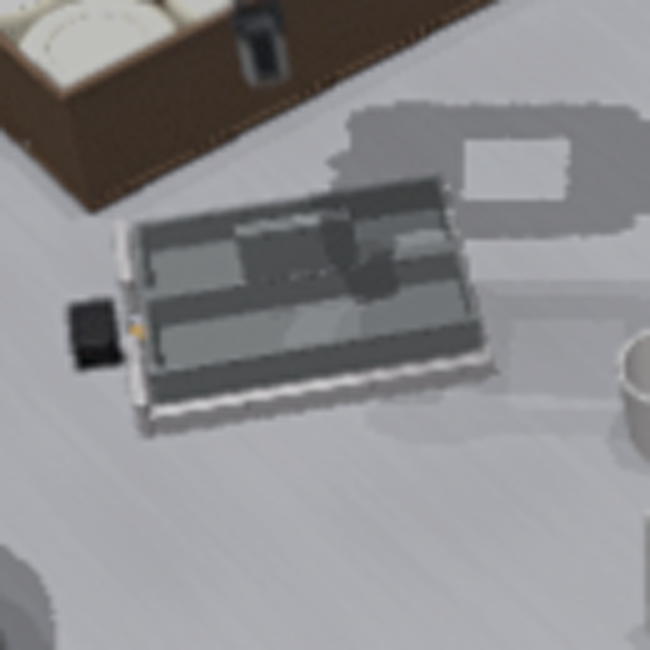

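View pics/t6c.png

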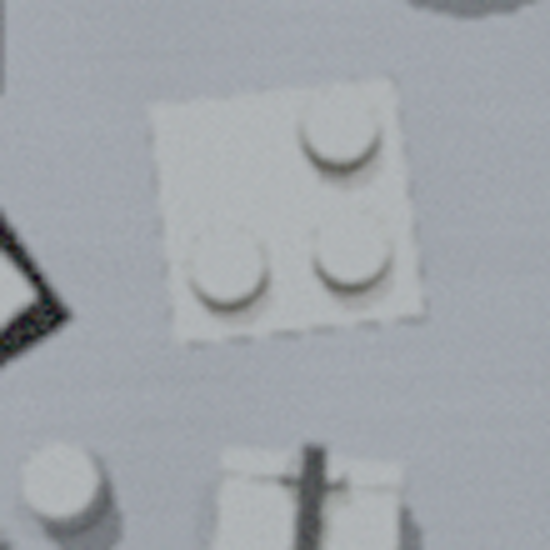

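Call:
{"fn": "servo_tool", "kwargs": {
  "commands": [0,0,0,0.3,0,-2,1,0,0,0,0.5,0,-4,1,0,0,0,0.5,0,-4,1,0,0,0,0.5,0,-4,1,0,0,0,0.5,0,-4,1,0,0,0,0.5,0,-4,1,0,0,0,0.5,0,-4,1,0,0,0,0.5,0,-4,1,0,0,0,0.3,0,-4,1,0,0,0,0.3,0,-2.5,1,0,0,0,0,0,0,1,0,-0.1,0,0,0,0,1,0,-0.14,0,0,0,0,1,0,-0.14,0,0,0,0,1,0,-0.14,0,0,0,0,1,0,-0.14,0,0,0,0,1,0,-0.14,0,0,0,0,1,0,-0.14,0,0,0,0,1,0,-0.14,0,0,0,0,1,0,-0.1,0,0,0,0,1]
}}

```text
t: 24.4
tool_pos: [0.6028, 0.0076, 0.1598]
tool_rot: [-0.751, 1.858, -1.779]
contact_force: [0.1, -0.2, -0.7]
opening: 0.0852
```

```bash
python3 go.py 633.5 4.5 100 -28.3
```

```text
t 24.4 pos [602.8   7.6 159.8] psi -48.5 q6 0.73 F [ 0.1 -0.2 -0.7] open 85.2
turn rad [ 0.067 -0.35   0.032] shift cm now-axes [-2.35  5.74  2.63] goal-axes [-1.18  5.98  2.86]
```

Call:
{"fn": "servo_tool", "kwargs": {
  "commands": [0.067,-0.09,0.032,0,0,0,1,0,-0.12,0,0,0,0,1,0,-0.12,0,0,0,0,1,0,0,0,-0.6,1.5,1.4,1,0,0,0,-0.6,2,1.4,1,0,0,0,0,0.5,0,1,0,0,0,0,0,0,1]
}}

```text
t: 25.1
tool_pos: [0.6249, -0.002, 0.1071]
tool_rot: [-0.952, 1.577, -1.575]
contact_force: [-0.3, 0.3, 0.3]
opening: 0.0855
```

```bash
python3 go.py 633.5 4.5 50 -28.3; cat > ch.py <<'E'
from h import *
# cheese tops in both views: z 28..46 blobs, bright; centre from top-face contour on z
import sys
def find(names=('top','scene'),n=2,tag='ch'):
    for nm in names:
        d=avg(nm,tag+nm,n); C=cloud(d)*1000; X,Y,Z=C[...,0],C[...,1],C[...,2]
        m=((Z>31)&(Z<46)&(X>560)&(X<800)&(Y>-80)&(Y<200)).astype(np.uint8)
        k,l,st,ce=cv2.connectedComponentsWithStats(m)
        for i in range(1,k):
            if st[i,4]<60: continue
            q=C[(l==i)&(Z>34.5)]
            (a,b),r=cv2.minEnclosingCircle(q[:,:2].astype(np.float32)); print(nm,(round(a,1),round(b,1)),round(r,1),'mean',q.mean(0).round(1),len(q))
if __name__=='__main__': find()
E
python3 ch.py
```

```text
t 25.1 pos [624.9  -2.  107.1] psi -28.9 q6 0.39 F [-0.3  0.3  0.3] open 85.5
turn rad [ 0.012 -0.01   0.02 ] shift cm now-axes [-1.1   5.68  0.51] goal-axes [-0.98  5.71  0.45]
scene (633.2, 4.4) 22.9 mean [634.1   5.4  37.8] 210
scene (624.6, 77.2) 23.3 mean [624.9  78.2  37.7] 225
scene (707.1, 9.5) 23.0 mean [707.1   9.9  37.7] 219
```

View pics/chscene.png

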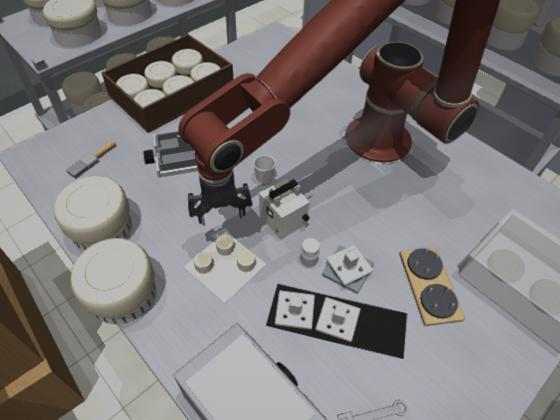

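Call:
{"fn": "servo_tool", "kwargs": {
  "commands": [0.012,-0.01,0.02,-1.0,1,0.5,1,0,0,0,0,1.5,0,1,0,0,0,0,1,0,1,0,0,0,0,0,0,1,0,0,0,0,0,0,1]
}}

```text
t: 25.8
tool_pos: [0.6365, 0.0045, 0.0765]
tool_rot: [-0.926, 1.555, -1.565]
contact_force: [-0.0, -0.7, 0.7]
opening: 0.0853
```

```bash
python3 go.py 632.5 4 10 -28.3
```

```text
t 25.8 pos [636.5   4.5  76.5] psi -28.2 q6 0.38 F [-0.  -0.7  0.7] open 85.3
turn rad [-0.009  0.001 -0.004] shift cm now-axes [ 0.26  6.65 -0.39] goal-axes [ 0.23  6.65 -0.33]
```

Call:
{"fn": "servo_tool", "kwargs": {
  "commands": [-0.009,0,-0.004,0.25,1.5,-0.35,1,0,0,0,0,2,0,1,0,0,0,0,1.5,0,1,0,0,0,0,0.8,0,1,0,0,0,0,0.4,0,1,0,0,0,0,0,0,1,0,0,0,0,0,0,1]
}}

```text
t: 26.5
tool_pos: [0.632, 0.0035, 0.011]
tool_rot: [-0.935, 1.563, -1.563]
contact_force: [-0.7, 0.8, 0.2]
opening: 0.0853
```

```bash
python3 go.py 632.5 4 10 -28.3
```

```text
t 26.5 pos [632.    3.5  11. ] psi -28.3 q6 0.38 F [-0.7  0.8  0.2] open 85.3
turn rad [0.001 0.001 0.001] shift cm now-axes [-0.07  0.1   0.02] goal-axes [-0.07  0.1   0.02]
```

Good; grip and lift.

Call:
{"fn": "servo_tool", "kwargs": {
  "commands": [0,0,0,0,0,0,0.3,0,0,0,0,0,0,0.3,0,0,0,0,0,0,0.3,0,0,0,0,0,0,0.3,0,0,0,0,0,0,0.3,0,0,0,0,0,0,0.3],
  "grip_force": 30
}}

```text
t: 27.1
tool_pos: [0.6339, 0.0033, 0.0139]
tool_rot: [-0.931, 1.559, -1.564]
contact_force: [0.5, -0.4, 0.0]
opening: 0.0451
```

```bash
python3 go.py 632.5 4 10 -28.3
```

```text
t 27.1 pos [633.9   3.3  13.9] psi -28.3 q6 0.38 F [ 0.5 -0.4  0. ] open 45.1
turn rad [-0.004  0.001 -0.001] shift cm now-axes [ 0.01  0.39 -0.16] goal-axes [ 0.01  0.39 -0.16]
```

Call:
{"fn": "servo_tool", "kwargs": {
  "commands": [0,0,0,0,-1,0,0.3,0,0,0,0,-2.5,0,0.3,0,0,0,0,-3.5,0,0.3,0,0,0,0,-4,0,0.3,0,0,0,0,-3,0,0.3,0,0,0,0,0,0,0.3]
}}

```text
t: 27.7
tool_pos: [0.6319, 0.0036, 0.1595]
tool_rot: [-0.935, 1.562, -1.563]
contact_force: [0.1, -0.3, -0.7]
opening: 0.0451
```

```bash
python3 go.py 542.5 -337.9 120 -28.3
```

```text
t 27.7 pos [631.9   3.6 159.5] psi -28.3 q6 0.38 F [ 0.1 -0.3 -0.7] open 45.1
turn rad [0.    0.001 0.001] shift cm now-axes [34.31  3.97  8.3 ] goal-axes [34.31  3.95  8.32]
```

Call:
{"fn": "servo_tool", "kwargs": {
  "commands": [0,0,0,2,-0.1,0.5,0.3,0,0,0,4,-0.1,1,0.3,0,0,0,4,-0.1,1,0.3,0,0,0,4,-0.1,1,0.3,0,0,0,4,-0.1,1,0.3,0,0,0,4,-0.1,1,0.3,0,0,0,4,-0.1,1,0.3,0,0,0,4,-0.1,1,0.3,0,0,0,2.5,0,0.5,0.3,0,0,0,0,0,0,0.3,0,0,0,0,0,0,0.3]
}}

```text
t: 28.8
tool_pos: [0.5415, -0.3293, 0.1587]
tool_rot: [-0.94, 1.57, -1.553]
contact_force: [0.6, 1.0, -1.3]
opening: 0.0451
```

```bash
python3 go.py 542.5 -337.9 90 -28.3
```

```text
t 28.8 pos [ 541.5 -329.3  158.7] psi -28.1 q6 -0.17 F [ 0.6  1.  -1.3] open 45.1
turn rad [ 0.011  0.004 -0.001] shift cm now-axes [0.72 6.86 0.57] goal-axes [0.71 6.87 0.5 ]
```

Now look at the carrier in place for a more precise target, then lower.

Call:
{"fn": "servo_tool", "kwargs": {
  "commands": [0.011,0.004,0,0.7,2,0.5,0.3,0,0,0,0,2.5,0,0.3,0,0,0,0,2,0,0.3,0,0,0,0,0,0,0.3,0,0,0,0,0,0,0.3]
}}

```text
t: 29.3
tool_pos: [0.544, -0.3319, 0.0906]
tool_rot: [-0.935, 1.561, -1.556]
contact_force: [-0.4, -0.4, -0.6]
opening: 0.0448
```

```bash
python3 go.py 542.5 -337.9 22 -28.3
python3 - <<'E'
from h import *
s=grab('scene','s7');crop(s,130,90,260,220,5,'s7c',1.4)
E
```

```text
t 29.3 pos [ 544.  -331.9   90.6] psi -28.0 q6 -0.18 F [-0.4 -0.4 -0.6] open 44.8
turn rad [ 0.001  0.005 -0.003] shift cm now-axes [0.62 6.86 0.15] goal-axes [0.6  6.86 0.15]
```

View pics/s7c.png

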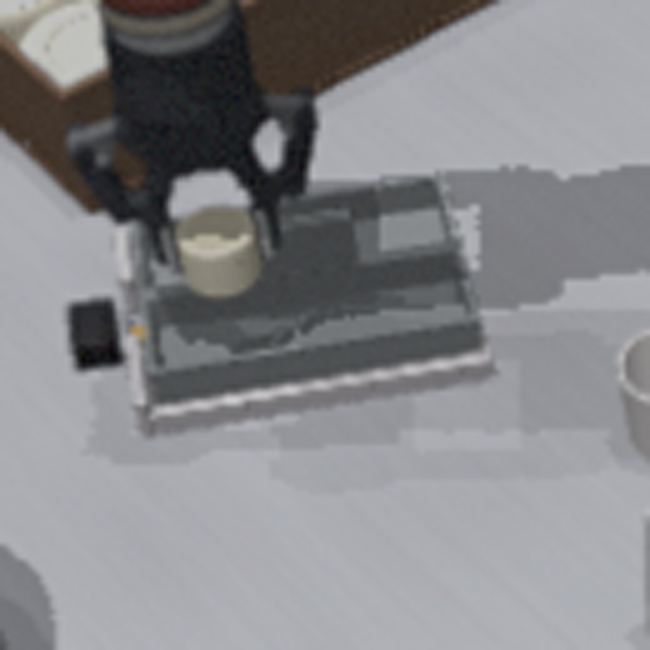

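Call:
{"fn": "servo_tool", "kwargs": {
  "commands": [0,0.005,0,0.6,1.5,0.15,0.3,0,0,0,0,2,0,0.3,0,0,0,0,1.5,0,0.3,0,0,0,0,0.8,0,0.3,0,0,0,0,0,0,0.3,0,0,0,0,0,0,0.3]
}}

```text
t: 29.95
tool_pos: [0.5451, -0.3397, 0.0332]
tool_rot: [-0.929, 1.557, -1.565]
contact_force: [-0.2, -0.1, 0.2]
opening: 0.0449
```

```bash
python3 go.py 542.5 -337.9 22.5 -28.3
```

```text
t 29.95 pos [ 545.1 -339.7   33.2] psi -28.2 q6 -0.18 F [-0.2 -0.1  0.2] open 44.9
turn rad [-0.006  0.001 -0.002] shift cm now-axes [-0.03  1.07 -0.32] goal-axes [-0.03  1.07 -0.32]
```

Call:
{"fn": "servo_tool", "kwargs": {
  "commands": [-0.006,0,0,0,0.5,-0.3,0.3,0,0,0,0,0.3,0,0.3,0,0,0,0,0.15,0,0.3,0,0,0,0,0,0,0.3]
}}

```text
t: 30.35
tool_pos: [0.5434, -0.3391, 0.0251]
tool_rot: [-0.931, 1.56, -1.563]
contact_force: [0.0, -0.4, 0.2]
opening: 0.045
```

```bash
python3 go.py 542.5 -337.9 22.5 -28.3
```

```text
t 30.35 pos [ 543.4 -339.1   25.1] psi -28.2 q6 -0.18 F [ 0.  -0.4  0.2] open 45.0
turn rad [-0.003  0.001 -0.001] shift cm now-axes [-0.06  0.26 -0.14] goal-axes [-0.06  0.26 -0.14]
```

Call:
{"fn": "servo_tool", "kwargs": {
  "commands": [0,0,0,0,0.25,0,0.3,0,0,0,0,0.05,0,0.3,0,0,0,0,0,0,0.7,0,0,0,0,0,0,0.7,0,0,0,0,0,0,0.7,0,0,0,0,-1,0,0.7,0,0,0,0,-3,0,0.7,0,0,0,0,-4,0,0.7,0,0,0,0,-4,0,1,0,0,0,0,-3,0,1,0,0,0,0,0,0,1]
}}

```text
t: 31.45
tool_pos: [0.5431, -0.3391, 0.1812]
tool_rot: [-0.931, 1.558, -1.565]
contact_force: [-0.0, -0.4, 1.3]
opening: 0.085
```

```bash
python3 go.py 624 76.5 120 -28.3; python3 ch.py
python3 - <<'E'
from h import *
s=grab('scene','s8');crop(s,130,90,260,220,5,'s8c',1.4)
E
```

```text
t 31.45 pos [ 543.1 -339.1  181.2] psi -28.2 q6 -0.18 F [-0.  -0.4  1.3] open 85.0
turn rad [-0.005  0.001 -0.001] shift cm now-axes [-40.44   6.1  -12.56] goal-axes [-40.43   6.12 -12.58]
top (702.8, 7.0) 23.2 mean [703.3   6.9  38.2] 171
top (623.4, 74.1) 22.4 mean [622.7  74.5  38.1] 171
scene (624.8, 76.8) 22.6 mean [624.6  77.7  37.8] 218
scene (706.9, 9.9) 22.6 mean [707.   10.6  37.7] 224
```

View pics/s8c.png

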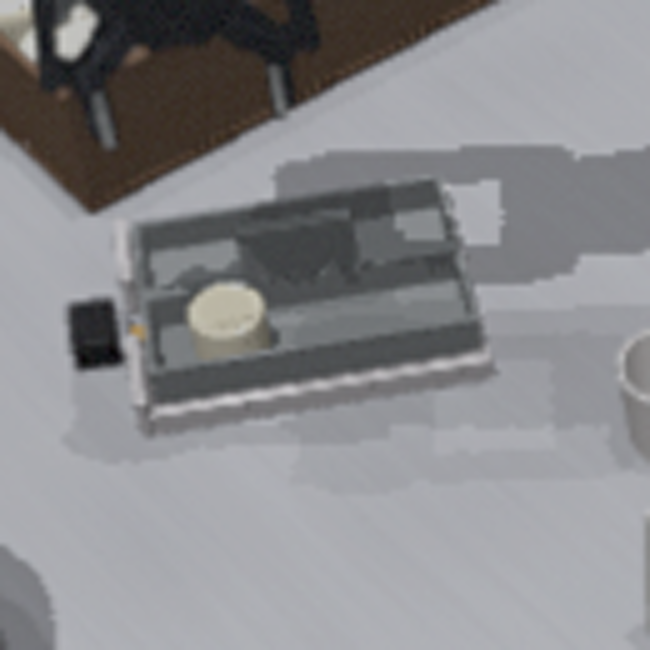

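Call:
{"fn": "servo_tool", "kwargs": {
  "commands": [0,0,0,-2,0,-0.6,1,0,0,0,-4.2,0,-1.3,1,0,0,0,-4.2,0,-1.3,1,0,0,0,-4.2,0,-1.3,1,0,0,0,-4.2,0,-1.3,1,0,0,0,-4.2,0,-1.3,1,0,0,0,-4.2,0,-1.3,1,0,0,0,-4.2,0.5,-1.3,1,0,0,0,-4.2,0.5,-1.3,1,0,0,0,-3,1,-1,1,0,0,0,0,0,0,1,0,0,0,0,0,0,1]
}}

```text
t: 32.9
tool_pos: [0.6059, 0.0886, 0.1338]
tool_rot: [-0.96, 1.602, -1.532]
contact_force: [0.7, 0.6, 0.5]
opening: 0.0853
```

```bash
python3 go.py 624 75.5 80 -28.3
```

```text
t 32.9 pos [605.9  88.6 133.8] psi -28.1 q6 0.5 F [0.7 0.6 0.5] open 85.3
turn rad [0.045 0.003 0.001] shift cm now-axes [0.3  5.28 2.46] goal-axes [0.29 5.38 2.22]
```

Call:
{"fn": "servo_tool", "kwargs": {
  "commands": [0.045,0.003,0,0.3,0.5,2.2,1,0,0,0,0,2,0,1,0,0,0,0,2,0,1,0,0,0,0,0,0,1,0,0,0,0,0,0,1]
}}

```text
t: 33.4
tool_pos: [0.622, 0.0719, 0.0852]
tool_rot: [-0.934, 1.567, -1.568]
contact_force: [-0.0, 0.3, 0.1]
opening: 0.0854
```

```bash
python3 go.py 624 75.5 11 -28.3
```

```text
t 33.4 pos [622.   71.9  85.2] psi -28.6 q6 0.5 F [-0.   0.3  0.1] open 85.4
turn rad [ 0.001 -0.005  0.003] shift cm now-axes [-0.44  7.41  0.01] goal-axes [-0.41  7.42  0.01]
```

Call:
{"fn": "servo_tool", "kwargs": {
  "commands": [0,-0.005,0.003,-0.4,1.5,0,1,0,0,0,0,2,0,1,0,0,0,0,2,0,1,0,0,0,0,1,0,1,0,0,0,0,0.6,0,1,0,0,0,0,0,0,1,0,0,0,0,0,0,1]
}}

```text
t: 34.1
tool_pos: [0.6275, 0.0748, 0.015]
tool_rot: [-0.926, 1.559, -1.564]
contact_force: [0.2, -0.2, 0.7]
opening: 0.085
```

```bash
python3 go.py 624 75.5 11 -28.3
```

```text
t 34.1 pos [627.5  74.8  15. ] psi -28.3 q6 0.49 F [ 0.2 -0.2  0.7] open 85.0
turn rad [-0.006 -0.001 -0.005] shift cm now-axes [ 0.11  0.4  -0.35] goal-axes [ 0.11  0.4  -0.35]
```

Call:
{"fn": "servo_tool", "kwargs": {
  "commands": [-0.006,0,-0.005,0.1,0.3,-0.35,1,0,0,0,0,0,0,0.3,0,0,0,0,0,0,0.3,0,0,0,0,0,0,0.3,0,0,0,0,0,0,0.3,0,0,0,0,0,0,0.3,0,0,0,0,0,0,0.3],
  "grip_force": 30
}}

```text
t: 34.8
tool_pos: [0.6258, 0.0758, 0.0151]
tool_rot: [-0.93, 1.56, -1.565]
contact_force: [-0.7, 0.1, -0.1]
opening: 0.0449
```

```bash
python3 go.py 624 75.5 11 -28.3
```

```text
t 34.8 pos [625.8  75.8  15.1] psi -28.3 q6 0.5 F [-0.7  0.1 -0.1] open 44.9
turn rad [-0.004 -0.001 -0.002] shift cm now-axes [ 0.12  0.41 -0.15] goal-axes [ 0.12  0.41 -0.14]
```

Call:
{"fn": "servo_tool", "kwargs": {
  "commands": [0,0,0,0,-1,0,0.3,0,0,0,0,-2.5,0,0.3,0,0,0,0,-3.5,0,0.3,0,0,0,0,-4,0,0.3,0,0,0,0,-3,0,0.3,0,0,0,2,-1,0.2,0.3,0,0,0,4.1,-0.1,0.3,0.3,0,0,0,4.1,-0.1,0.3,0.3,0,0,0,4.1,-0.1,0.3,0.3,0,0,0,4.1,-0.1,0.3,0.3,0,0,0,4.1,-0.1,0.3,0.3,0,0,0,4.1,-0.1,0.3,0.3,0,0,0,4.1,-0.1,0.3,0.3,0,0,0,4.1,-0.1,0.3,0.3,0,0,0,3.5,0,0.3,0.3,0,0,0,1.5,0,0.3,0.3,0,0,0,0,0,0,0.3,0,0,0,0,0,0,0.3]
}}

```text
t: 36.6
tool_pos: [0.4601, -0.3025, 0.1922]
tool_rot: [-0.924, 1.546, -1.571]
contact_force: [-0.1, 0.7, 0.1]
opening: 0.0453
```

```bash
python3 go.py 463.3 -295.3 90 -28.3
```

```text
t 36.6 pos [ 460.1 -302.5  192.2] psi -28.1 q6 -0.23 F [-0.1  0.7  0.1] open 45.3
turn rad [-0.018  0.003 -0.002] shift cm now-axes [-0.76 10.21 -0.24] goal-axes [-0.78 10.22 -0.06]
```

Call:
{"fn": "servo_tool", "kwargs": {
  "commands": [-0.018,0,-0.002,-0.8,2,0,0.3,0,0,0,0,3.5,0,0.3,0,0,0,0,3,0,0.3,0,0,0,0,1.5,0,0.3,0,0,0,0,0,0,0.3,0,0,0,0,0,0,0.3]
}}

```text
t: 37.2
tool_pos: [0.4681, -0.2838, 0.0833]
tool_rot: [-0.943, 1.561, -1.545]
contact_force: [-0.2, -0.2, -0.6]
opening: 0.0449
```

```bash
python3 go.py 463.3 -295.3 24 -28.3
```

```text
t 37.2 pos [ 468.1 -283.8   83.3] psi -27.5 q6 -0.2 F [-0.2 -0.2 -0.6] open 44.9
turn rad [ 0.008  0.014 -0.004] shift cm now-axes [1.26 5.92 0.15] goal-axes [1.23 5.93 0.12]
```

Call:
{"fn": "servo_tool", "kwargs": {
  "commands": [0.008,0.014,-0.004,1.2,0,0.1,0.3,0,0,0,0,0.5,0,0.3,0,0,0,0,0,0,0.3,0,0,0,0,0,0,0.3]
}}

```text
t: 37.6
tool_pos: [0.4651, -0.2958, 0.0804]
tool_rot: [-0.932, 1.557, -1.566]
contact_force: [0.1, 0.9, -1.4]
opening: 0.0446
```

```bash
python3 go.py 463.3 -295.3 24 -28.3
```

```text
t 37.6 pos [ 465.1 -295.8   80.4] psi -28.2 q6 -0.21 F [ 0.1  0.9 -1.4] open 44.6
turn rad [-0.005  0.001  0.001] shift cm now-axes [ 0.03  5.64 -0.22] goal-axes [ 0.04  5.64 -0.19]
```

Call:
{"fn": "servo_tool", "kwargs": {
  "commands": [-0.004,0,0,0,1.5,-0.2,0.3,0,0,0,0,1.5,0,0.3,0,0,0,0,1,0,0.3,0,0,0,0,0.5,0,0.3,0,0,0,0,0.2,0,0.3,0,0,0,0,0,0,0.3,0,0,0,0,0,0,0.3]
}}

```text
t: 38.3
tool_pos: [0.4629, -0.2949, 0.0288]
tool_rot: [-0.934, 1.563, -1.563]
contact_force: [1.2, -0.6, -0.4]
opening: 0.0452
```

```bash
python3 go.py 463.3 -295.3 24 -28.3
```

```text
t 38.3 pos [ 462.9 -294.9   28.8] psi -28.3 q6 -0.21 F [ 1.2 -0.6 -0.4] open 45.2
turn rad [0.    0.    0.001] shift cm now-axes [0.01 0.48 0.06] goal-axes [0.01 0.48 0.06]
```

Call:
{"fn": "servo_tool", "kwargs": {
  "commands": [0,0,0,0,0.3,0,0.3,0,0,0,0,0.2,0,0.3,0,0,0,0,0.05,0,0.3,0,0,0,0,0,0,0.7,0,0,0,0,0,0,0.7,0,0,0,0,0,0,0.7,0,0,0,0,-1,0,0.7,0,0,0,0,-3,0,0.7,0,0,0,0,-4,0,0.7,0,0,0,0,-4,0,1,0,0,0,0,-3,0,1,0,0,0,0,0,0,1]
}}

```text
t: 39.5
tool_pos: [0.4634, -0.2952, 0.1835]
tool_rot: [-0.933, 1.559, -1.566]
contact_force: [0.6, -1.0, 0.5]
opening: 0.0859
```

```bash
python3 ch.py; python3 go.py 705 8.5 120 -28.3
python3 - <<'E'
from h import *
s=grab('scene','s9');crop(s,130,90,260,220,5,'s9c',1.4)
E
```

```text
top (702.9, 6.9) 22.5 mean [703.3   6.9  37.8] 167
scene (706.4, 9.1) 23.0 mean [707.1  10.1  37.7] 223
t 39.7 pos [ 460.2 -292.5  175.3] psi -28.3 q6 -0.21 F [-0.8 -0.2 -0.8] open 85.3
turn rad [ 0.009  0.    -0.001] shift cm now-axes [-38.1    5.51   7.35] goal-axes [-38.11   5.53   7.28]
```

View pics/s9c.png

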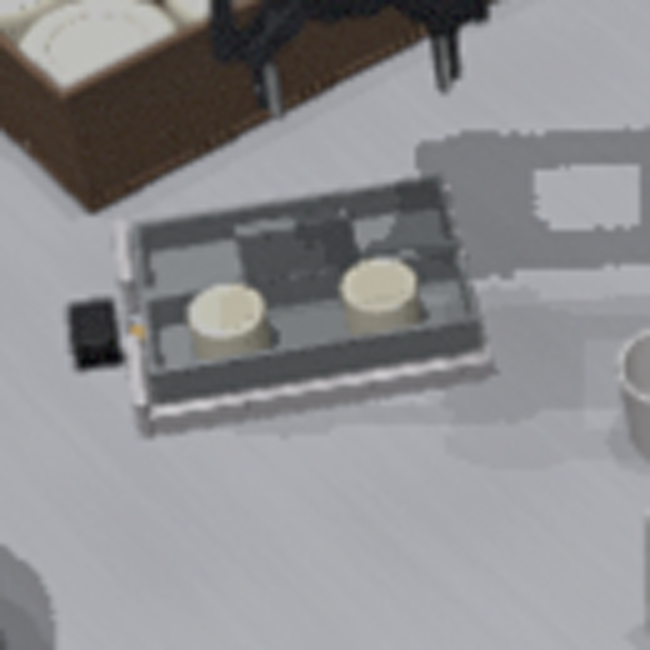

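Call:
{"fn": "servo_tool", "kwargs": {
  "commands": [0,0,0,-2,0,0.4,1,0,0,0,-4.2,0,0.8,1,0,0,0,-4.2,0,0.8,1,0,0,0,-4.2,0,0.8,1,0,0,0,-4.2,0,0.8,1,0,0,0,-4.2,0,0.8,1,0,0,0,-4.2,0,0.8,1,0,0,0,-4.2,0,0.8,1,0,0,0,-4,0.5,0.8,1,0,0,0,-2.5,1,0.5,1,0,0,0,0,0,0,1,0,0,0,0,0,0,1]
}}

```text
t: 40.95
tool_pos: [0.7001, 0.0217, 0.1281]
tool_rot: [-0.968, 1.611, -1.537]
contact_force: [0.4, -0.5, -0.4]
opening: 0.0853
```

```bash
python3 go.py 705 8.5 80 -28.3
```

```text
t 40.95 pos [700.1  21.7 128.1] psi -28.5 q6 0.41 F [ 0.4 -0.5 -0.4] open 85.3
turn rad [ 0.053 -0.004  0.009] shift cm now-axes [0.88 4.75 1.31] goal-axes [0.93 4.81 1.05]
```

Call:
{"fn": "servo_tool", "kwargs": {
  "commands": [0.05,-0.004,0.009,0.9,0.5,1.0,1,0,0,0,0,2,0,1,0,0,0,0,2,0,1,0,0,0,0,0,0,1,0,0,0,0,0,0,1]
}}

```text
t: 41.45
tool_pos: [0.7001, 0.0038, 0.0789]
tool_rot: [-0.937, 1.571, -1.564]
contact_force: [-0.5, -0.3, 0.8]
opening: 0.0855
```

```bash
python3 go.py 705 8.5 12 -28.3
```

```text
t 41.45 pos [700.1   3.8  78.9] psi -28.5 q6 0.4 F [-0.5 -0.3  0.8] open 85.5
turn rad [ 0.006 -0.004  0.003] shift cm now-axes [-0.67  6.68  0.25] goal-axes [-0.65  6.69  0.21]
```

Call:
{"fn": "servo_tool", "kwargs": {
  "commands": [0.006,-0.004,0.003,-0.65,1.5,0.2,1,0,0,0,0,1.5,0,1,0,0,0,0,1.5,0,1,0,0,0,0,1,0,1,0,0,0,0,0.5,0,1,0,0,0,0,0,0,1,0,0,0,0,0,0,1]
}}

```text
t: 42.15
tool_pos: [0.7057, 0.0082, 0.0152]
tool_rot: [-0.932, 1.562, -1.564]
contact_force: [0.6, -0.7, -0.2]
opening: 0.0853
```

```bash
python3 go.py 705 8.5 12 -28.3
```

```text
t 42.15 pos [705.7   8.2  15.2] psi -28.3 q6 0.4 F [ 0.6 -0.7 -0.2] open 85.3
turn rad [-0.002 -0.001 -0.001] shift cm now-axes [ 0.01  0.32 -0.08] goal-axes [ 0.01  0.32 -0.08]
```

Call:
{"fn": "servo_tool", "kwargs": {
  "commands": [0,0,0,0,0.2,-0.05,1,0,0,0,0,0,0,0.3,0,0,0,0,0,0,0.3,0,0,0,0,0,0,0.3,0,0,0,0,0,0,0.3,0,0,0,0,0,0,0.3,0,0,0,0,0,0,0.3],
  "grip_force": 30
}}

```text
t: 42.85
tool_pos: [0.707, 0.0083, 0.0159]
tool_rot: [-0.928, 1.559, -1.566]
contact_force: [0.8, -0.0, -0.7]
opening: 0.0451
```

Call:
{"fn": "servo_tool", "kwargs": {
  "commands": [0,0,0,0,-1,0,0.3,0,0,0,0,-2.5,0,0.3,0,0,0,0,-3.5,0,0.3,0,0,0,0,-4,0,0.3,0,0,0,0,-3,0,0.3,0,0,0,2,-1,-0.3,0.3,0,0,0,4.2,-0.1,-0.7,0.3,0,0,0,4.2,-0.1,-0.7,0.3,0,0,0,4.2,-0.1,-0.7,0.3,0,0,0,4.2,-0.1,-0.7,0.3,0,0,0,4.2,-0.1,-0.7,0.3,0,0,0,4.2,-0.1,-0.7,0.3,0,0,0,4.2,-0.1,-0.7,0.3,0,0,0,4.2,-0.1,-0.7,0.3,0,0,0,4.2,0,-0.7,0.3,0,0,0,3,0,-0.4,0.3,0,0,0,1,0,-0.2,0.3,0,0,0,0,0,0,0.3,0,0,0,0,0,0,0.3]
}}

```text
t: 44.75
tool_pos: [0.4267, -0.3553, 0.1928]
tool_rot: [-0.922, 1.541, -1.574]
contact_force: [0.1, -0.5, -0.4]
opening: 0.0452
```

```bash
python3 go.py 431.1 -355.1 90 -28.3
```

```text
t 44.75 pos [ 426.7 -355.3  192.8] psi -28.1 q6 -0.34 F [ 0.1 -0.5 -0.4] open 45.2
turn rad [-0.022  0.003 -0.001] shift cm now-axes [-0.21 10.29  0.15] goal-axes [-0.22 10.28  0.38]
```

Call:
{"fn": "servo_tool", "kwargs": {
  "commands": [-0.022,0,0,-0.2,2,0.3,0.3,0,0,0,0,3,0,0.3,0,0,0,0,3,0,0.3,0,0,0,0,1,0,0.3,0,0,0,0,0,0,0.3,0,0,0,0,0,0,0.3]
}}

```text
t: 45.35
tool_pos: [0.4378, -0.3499, 0.1039]
tool_rot: [-0.938, 1.55, -1.556]
contact_force: [-0.2, 0.2, 0.5]
opening: 0.045
```

```bash
python3 go.py 431.1 -355.1 25 -28.3
python3 - <<'E'
from h import *
s=grab('scene','s10');crop(s,130,90,260,220,5,'s10c',1.4)
E
```

```text
t 45.35 pos [ 437.8 -349.9  103.9] psi -27.5 q6 -0.33 F [-0.2  0.2  0.5] open 45.0
turn rad [-0.005  0.013 -0.002] shift cm now-axes [ 0.79  7.89 -0.39] goal-axes [ 0.78  7.89 -0.34]
```

View pics/s10c.png

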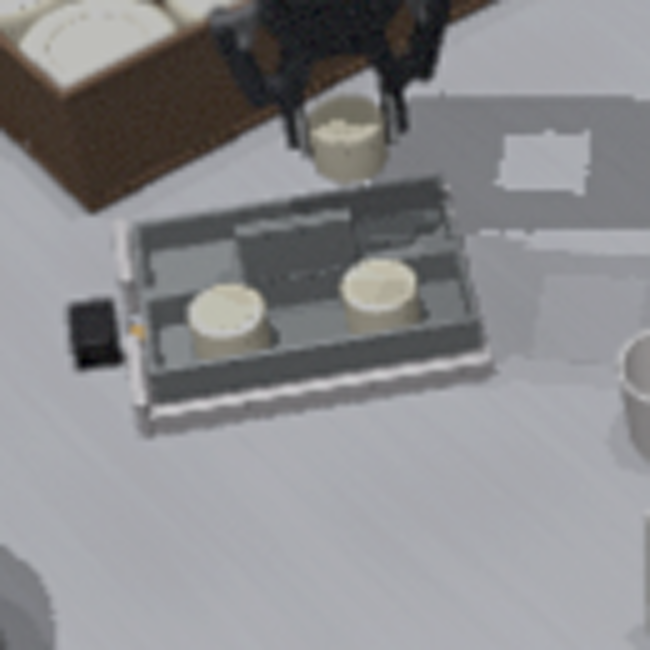

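Call:
{"fn": "servo_tool", "kwargs": {
  "commands": [-0.005,0.013,-0.002,0.8,1,-0.35,0.3,0,0,0,0,1,0,0.3,0,0,0,0,0.5,0,0.3,0,0,0,0,0,0,0.3,0,0,0,0,0,0,0.3]
}}

```text
t: 45.9
tool_pos: [0.4322, -0.3582, 0.0811]
tool_rot: [-0.931, 1.558, -1.57]
contact_force: [0.3, -0.3, -0.6]
opening: 0.0447
```

```bash
python3 go.py 431.1 -355.1 25 -28.3
```

```text
t 45.9 pos [ 432.2 -358.2   81.1] psi -28.4 q6 -0.33 F [ 0.3 -0.3 -0.6] open 44.7
turn rad [-0.006 -0.002  0.003] shift cm now-axes [-0.23  5.61 -0.28] goal-axes [-0.22  5.61 -0.24]
```

Call:
{"fn": "servo_tool", "kwargs": {
  "commands": [-0.006,-0.002,0.003,-0.22,1.5,-0.2,0.3,0,0,0,0,1.5,0,0.3,0,0,0,0,1,0,0.3,0,0,0,0,0.5,0,0.3,0,0,0,0,0.2,0,0.3,0,0,0,0,0,0,0.3,0,0,0,0,0,0,0.3]
}}

```text
t: 46.6
tool_pos: [0.4311, -0.3545, 0.0289]
tool_rot: [-0.934, 1.565, -1.56]
contact_force: [0.4, 0.3, -0.5]
opening: 0.045
```

```bash
python3 go.py 431.1 -355.1 25 -28.3
```

```text
t 46.6 pos [ 431.1 -354.5   28.9] psi -28.3 q6 -0.33 F [ 0.4  0.3 -0.5] open 45.0
turn rad [ 0.002  0.001 -0.001] shift cm now-axes [0.05 0.39 0.03] goal-axes [0.05 0.39 0.03]
```

Call:
{"fn": "servo_tool", "kwargs": {
  "commands": [0,0,0,0.05,0.3,0,0.3,0,0,0,0,0.1,0,0.3,0,0,0,0,0.05,0,0.3,0,0,0,0,0,0,0.7,0,0,0,0,0,0,0.7,0,0,0,0,0,0,0.7,0,0,0,0,-1,0,0.7,0,0,0,0,-3,0,0.7,0,0,0,0,-4,0,0.7,0,0,0,0,-4,0,1,0,0,0,0,-4,0,1,0,0,0,0,-1,0,1,0,0,0,0,0,0,1]
}}

```text
t: 47.9
tool_pos: [0.4314, -0.3557, 0.2062]
tool_rot: [-0.933, 1.56, -1.564]
contact_force: [0.2, 0.7, -0.5]
opening: 0.0855
```

```bash
python3 go.py 455 35 250 -28.3
python3 - <<'E'
from h import *
s=avg('scene','s11',4);t=avg('top','t11',4);crop(s,130,90,260,220,5,'s11c',1.4)
crop(s,250,160,330,240,8,'s11b',1.4); crop(t,245,195,320,275,8,'t11b',1.8)
E
```

```text
t 47.9 pos [ 431.4 -355.7  206.2] psi -28.3 q6 -0.33 F [ 0.2  0.7 -0.5] open 85.5
turn rad [-0.003  0.001  0.   ] shift cm now-axes [-35.53  -4.43 -16.41] goal-axes [-35.52  -4.38 -16.44]
```

View pics/s11c.png

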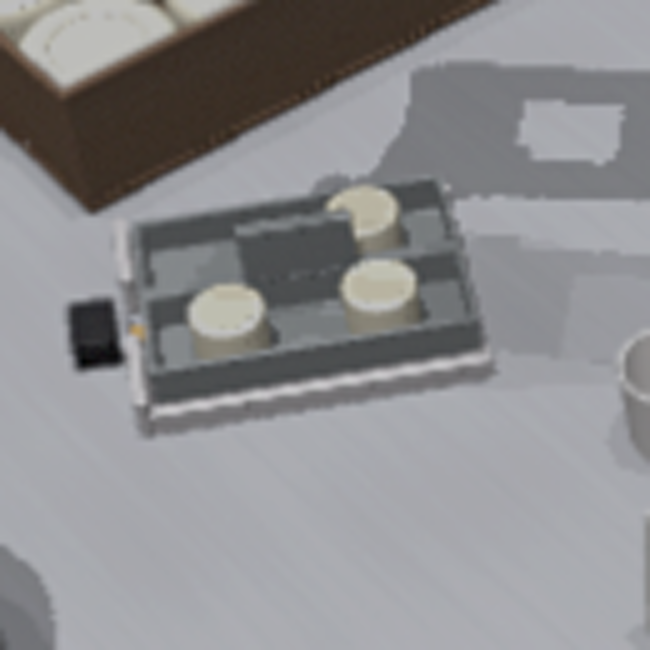

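View pics/s11b.png

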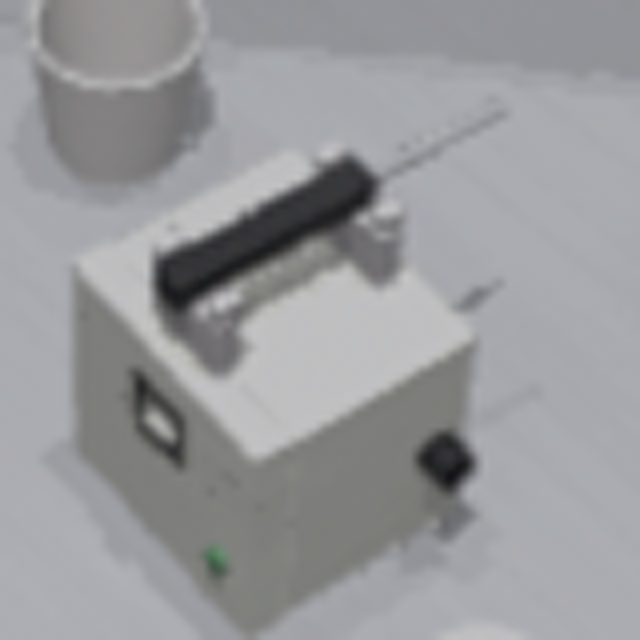

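View pics/t11b.png

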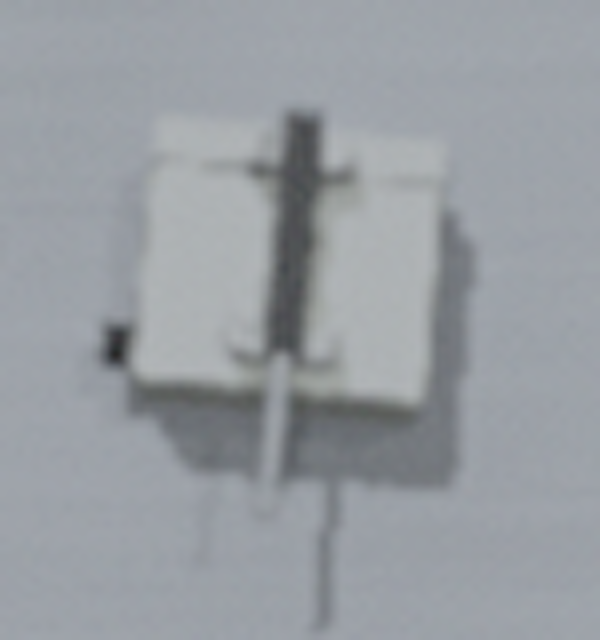

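```bash
cat > m4.py <<'E'
from h import *
def P(nm,pts,s,o,z): return onz(load(nm),(np.array(pts,float)+.5)/s-.5+np.array(o),z)[:,:2]*1000
T=P('t11',[(152,112),(447,140),(425,405),(132,378)],8,(245,195),.1)
S=P('s11',[(75,260),(258,462),(475,340),(295,152)],8,(250,160),.1)
for n,c in(('top',T),('scene',S)):
    print(n,c.round(1).tolist(),'ctr',c.mean(0).round(1))
    for i in range(4):
        v=c[(i+1)%4]-c[i]; print('   ',np.linalg.norm(v).round(1),(np.degrees(np.arctan2(v[1],v[0]))%180).round(1))
st=P('t11',[(303,112),(283,352),(267,515)],8,(245,195),.14); print('stylus top',st.round(1).tolist()); v=st[0]-st[1]; print(np.degrees(np.arctan2(v[1],v[0])),np.linalg.norm(v))
# bore: scene ray with plane through +x face
ctr=(T.mean(0)+S.mean(0))/2; yaw=np.radians(-4.5)
for nm,ct in(('scene',S.mean(0)),):
    d=load('s11'); o,r=ray(d,(np.array([(160,417)],float)+.5)/8-.5+[250,160]); n=np.array([np.cos(yaw),np.sin(yaw),0])
    p0=np.array([*ct/1000,.07])+n*.045
    k=((p0-o)@n)/(r[0]@n); print('bore',(o+k*r[0])*1000)
for nm in('t11','s11'):
    C=cloud(load(nm))*1000; X,Y,Z=C[...,0],C[...,1],C[...,2]
    m=(Z>133)&(Z<160)&(X>395)&(X<520)&(Y>0)&(Y<70); q=C[m]
    (c,wh,a)=cv2.minAreaRect(q[:,:2].astype(np.float32)); print(nm,'handle',np.round(c,1),np.round(wh,1),a,'z',np.percentile(q[:,2],[10,50,90]).round(1))
    # carrier flatness
    e=np.array([.880,-.474]); nn=np.array([.474,.880]); rel=C[...,:2]-[486.5,-346.5]
    u=rel@e; w=rel@nn
    for lab,(a0,b0) in {'+x wall':(96,None),'-x wall':(-96,None)}.items():
        for w0 in(-34,34):
            mm=(abs(u-a0)<3)&(abs(w-w0)<22)&(Z>25)&(Z<50); print(nm,lab,w0,np.median(Z[mm]).round(1) if mm.any() else None,mm.sum())
    for u0 in(-80,-10,10,80):
        for w0 in(-34,34):
            mm=(abs(u-u0)<8)&(abs(w-w0)<12); print(nm,'floor',u0,w0,np.median(Z[mm]).round(1),end=' ')
    print()
E
python3 m4.py
```

```text
top [[505.3, 78.8], [493.7, -21.9], [403.0, -12.1], [414.1, 86.9]] ctr [454.   32.9]
    101.4 83.4
    91.2 173.9
    99.7 83.6
    91.6 174.9
scene [[492.8, -20.9], [504.6, 78.4], [419.8, 89.1], [407.2, -7.5]] ctr [456.1  34.8]
    100.0 83.2
    85.6 172.8
    97.3 82.6
    86.6 171.1
stylus top [[497.7, 27.5], [417.8, 35.7], [364.4, 41.9]]
-5.845572370166626 80.27431323073912
bore [500.80518352  29.28985475  72.14431965]
t11 handle [447.5  31.7] [ 34.9 103.9] 84.25420379638672 z [135.6 139.3 141.4]
t11 +x wall -34 34.2 38
t11 +x wall 34 34.6 37
t11 -x wall -34 35.0 13
t11 -x wall 34 34.9 33
t11 floor -80 -34 442.6 t11 floor -80 34 501.7 t11 floor -10 -34 501.4 t11 floor -10 34 12.9 t11 floor 10 -34 12.6 t11 floor 10 34 12.1 t11 floor 80 -34 11.9 t11 floor 80 34 12.0 
s11 handle [448.2  34.8] [ 35.  104.2] 83.54304504394531 z [134.2 138.8 140.6]
s11 +x wall -34 36.8 13
s11 +x wall 34 36.0 16
s11 -x wall -34 36.0 15
s11 -x wall 34 36.8 15
s11 floor -80 -34 306.2 s11 floor -80 34 472.8 s11 floor -10 -34 321.2 s11 floor -10 34 480.1 s11 floor 10 -34 271.8 s11 floor 10 34 13.0 s11 floor 80 -34 13.6 s11 floor 80 34 13.1
```

Call:
{"fn": "servo_tool", "kwargs": {
  "commands": [0,0,0,0,-3,0,1,0,0,0,0,-3,0,1,0,0,0,-1.8,-0.5,-0.8,1,0,0,0,-3.7,-0.5,-1.7,1,0,0,0,-3.7,-0.5,-1.7,1,0,0,0,-3.7,-0.5,-1.7,1,0,0,0,-3.7,-0.5,-1.7,1,0,0,0,-3.7,-0.5,-1.7,1,0,0,0,-3.7,-0.5,-1.7,1,0,0,0,-3.7,-0.5,-1.7,1,0,0,0,-3.7,0,-1.7,1,0,0,0,-2,0,-1,1,0,0,0,0,0,0,1,0,0.12,0,0,0,0,1,0,0.14,0,0,0,0,1,0,0.14,0,0,0,0,1,0,0.14,0,0,0,0,1,0,0.14,0,0,0,0,1,0,0.14,0,0,0,0,1,0,0.1,0,0,0,0,1]
}}

```text
t: 50.3
tool_pos: [0.4404, 0.0353, 0.2807]
tool_rot: [-0.172, 2.204, -2.149]
contact_force: [0.5, -0.2, -0.1]
opening: 0.0858
```

```bash
python3 go.py 455.5 33.5 200 -96.2
```

```text
t 50.3 pos [440.4  35.3 280.7] psi -83.1 q6 1.35 F [ 0.5 -0.2 -0.1] open 85.8
turn rad [0.023 0.229 0.039] shift cm now-axes [-1.77  8.    0.58] goal-axes [-1.52  8.07  0.02]
```

Call:
{"fn": "servo_tool", "kwargs": {
  "commands": [0.023,0.115,0.039,0,0,0,1,0,0.115,0,0,0,0,1,0,0,0,-1.4,2,0,1,0,0,0,0,3,0,1,0,0,0,0,2,0,1,0,0,0,0,0,0,1,0,0,0,0,0,0,1]
}}

```text
t: 51.0
tool_pos: [0.4503, 0.0298, 0.2016]
tool_rot: [-0.13, -2.152, 2.152]
contact_force: [-0.0, 0.0, 0.3]
opening: 0.0855
```

```bash
python3 go.py 455.5 33.5 170 -96.2; python3 -c "
from h import *
t=grab('top','t12');s=grab('scene','s12');crop(s,230,130,340,240,6,'s12c',1.4)"
```

```text
t 51.0 pos [450.3  29.8 201.6] psi -97.3 q6 1.6 F [-0.   0.   0.3] open 85.5
turn rad [-0.001 -0.019  0.007] shift cm now-axes [-0.49  3.15 -0.44] goal-axes [-0.48  3.16 -0.42]
```

View pics/s12c.png

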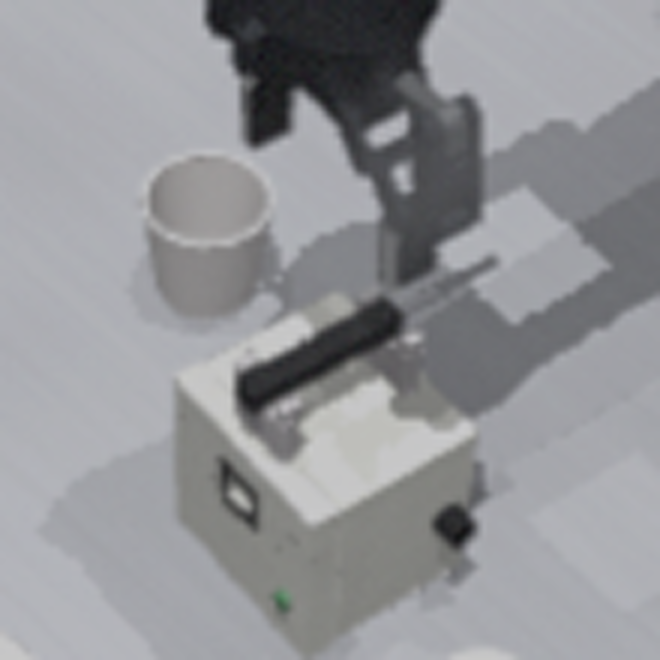

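Call:
{"fn": "servo_tool", "kwargs": {
  "commands": [0,-0.019,0.007,-0.5,1,-0.4,1,0,0,0,0,1.5,0,1,0,0,0,0,1,0,1,0,0,0,0,0,0,1,0,0,0,0,0,0,1]
}}

```text
t: 51.6
tool_pos: [0.4582, 0.0334, 0.1669]
tool_rot: [-0.123, -2.169, 2.171]
contact_force: [-0.3, -0.1, 0.1]
opening: 0.0854
```

```bash
python3 go.py 455.5 33.5 115 -96.2
```

```text
t 51.6 pos [458.2  33.4 166.9] psi -96.1 q6 1.59 F [-0.3 -0.1  0.1] open 85.4
turn rad [-0.     0.002 -0.007] shift cm now-axes [0.3  5.19 0.02] goal-axes [0.27 5.19 0.02]
```

Call:
{"fn": "servo_tool", "kwargs": {
  "commands": [0,0.002,-0.007,0.25,1.5,0,1,0,0,0,0,1.5,0,1,0,0,0,0,1,0,1,0,0,0,0,0.5,0,1,0,0,0,0,0.2,0,1,0,0,0,0,0,0,1,0,0,0,0,0,0,1]
}}

```text
t: 52.3
tool_pos: [0.4557, 0.0336, 0.1168]
tool_rot: [-0.117, -2.165, 2.166]
contact_force: [0.7, -0.5, -0.5]
opening: 0.0854
```

```bash
python3 go.py 455.5 33.5 115 -96.2
```

```text
t 52.3 pos [455.7  33.6 116.8] psi -96.2 q6 1.59 F [ 0.7 -0.5 -0.5] open 85.4
turn rad [-0.    -0.001  0.   ] shift cm now-axes [0.01 0.18 0.02] goal-axes [0.01 0.18 0.02]
```

Call:
{"fn": "servo_tool", "kwargs": {
  "commands": [0,0,0,0,0.15,0,1,0,0,0,0,0,0,0.3,0,0,0,0,0,0,0.2,0,0,0,0,0,0,0,0,0,0,0,0,0,0,0,0,0,0,0,0,0,0,0,0,0,0,0,0,0,0,0,0,0,0,0,0,0,0,0,0,0,0],
  "grip_force": 60
}}

```text
t: 53.2
tool_pos: [0.4571, 0.0335, 0.1173]
tool_rot: [-0.122, -2.167, 2.168]
contact_force: [0.2, 0.1, -0.0]
opening: 0.0128
```

```bash
python3 go.py 455.5 33.5 115 -96.2
```

```text
t 53.2 pos [457.1  33.5 117.3] psi -96.2 q6 1.59 F [ 0.2  0.1 -0. ] open 12.8
turn rad [-0.    -0.    -0.003] shift cm now-axes [0.16 0.23 0.02] goal-axes [0.16 0.23 0.02]
```

Call:
{"fn": "servo_tool", "kwargs": {
  "commands": [0,0,0,0,-1,0,0,0,0,0,0,-2,0,0,0,0,0,0,-2,0,0,0,0,0,0,-2,0,0,0,0,0,0,0,0,0,0,0,0,-1.5,0,0,0,0,0,0,-3,0,0,0,0,0,0,-3,0,0,0,0,0,0,-3,0,0,0,0,0,0,-3,0,0,0,0,0,0,-2,0,0,0,0,0,0,-1,0,0,0,0,0,0,0,0,0,0,0,0,0,0,0,0,0]
}}

```text
t: 54.6
tool_pos: [0.6225, 0.0156, 0.1839]
tool_rot: [-0.11, -2.162, 2.163]
contact_force: [0.1, 0.1, 0.1]
opening: 0.0126
```

```bash
python3 go.py 621.2 16 100 -96.2; python3 -c "
from h import *
s=grab('scene','s13');crop(s,190,130,340,260,5,'s13c',1.4)"
```

```text
t 54.6 pos [622.5  15.6 183.9] psi -96.2 q6 1.59 F [0.1 0.1 0.1] open 12.6
turn rad [-0.001 -0.     0.007] shift cm now-axes [ 0.08  8.39 -0.03] goal-axes [ 0.13  8.39 -0.02]
```

View pics/s13c.png

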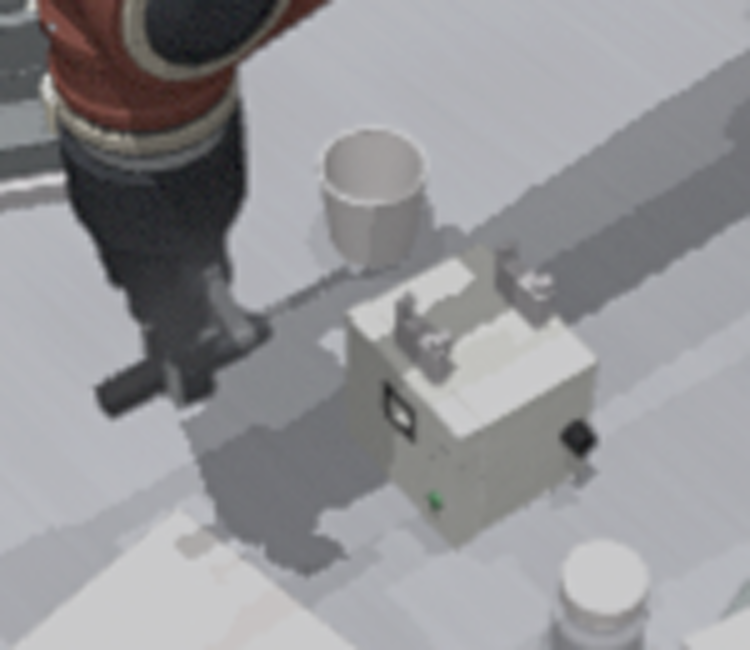

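Call:
{"fn": "servo_tool", "kwargs": {
  "commands": [0,0,0.007,-0.2,1,0,0,0,0,0,0,2.5,0,0,0,0,0,0,3,0,0,0,0,0,0,3,0,0,0,0,0,0,2,0,0,0,0,0,0,1,0,0,0,0,0,0,0,0,0,0,0,0,0,0,0,0]
}}

```text
t: 55.45
tool_pos: [0.6205, 0.0165, 0.0547]
tool_rot: [-0.122, -2.168, 2.169]
contact_force: [0.2, 0.1, -0.6]
opening: 0.0127
```

```bash
python3 go.py 621.2 16 54.3 -96.2; python3 -c "
from h import *
s=avg('scene','s14',3);t=avg('top','t14',3);crop(s,190,150,320,260,6,'s14c',1.4)"
```

```text
t 55.45 pos [620.5  16.5  54.7] psi -96.1 q6 1.59 F [ 0.2  0.1 -0.6] open 12.7
turn rad [-0.     0.001 -0.005] shift cm now-axes [-0.07  0.04  0.04] goal-axes [-0.07  0.04  0.04]
```

View pics/s14c.png

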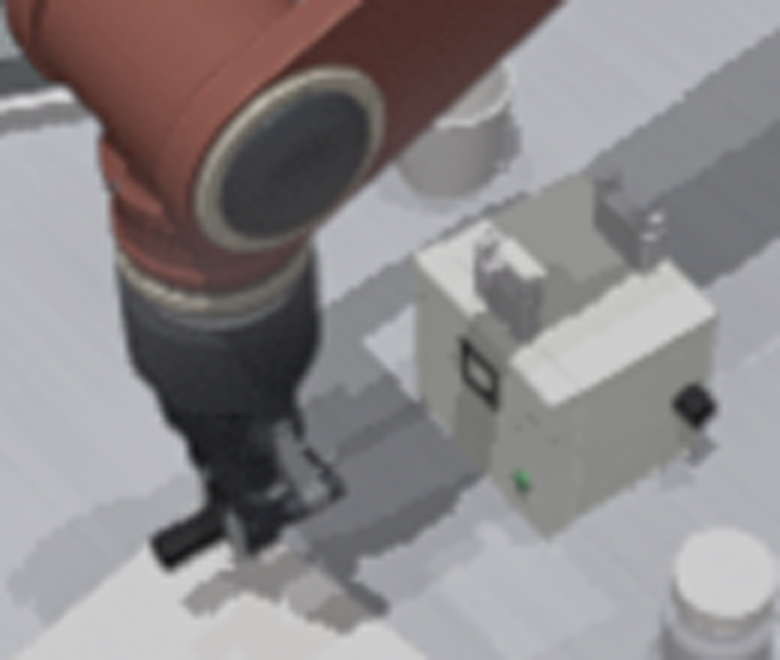

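```bash
python3 - <<'E'
from h import *
s=load('s14'); e=np.array([.9943,-.1063,0])
mid=np.array([620.5,16.5,70.4])
for k in(40,0,-40,-60,-95): 
    p=proj(s,(mid+e*k)/1000)[0]; print(k,p.round(1),((p-[190,150])*6).round(0))
p=proj(s,np.array([499.7,29,70])/1000)[0]; print('bore',((p-[190,150])*6).round(0))
im=s['frame'][200:245,225:275,::-1].astype(float); im=np.clip((im-40)*1.5,0,255).astype(np.uint8)
cv2.imwrite('pics/s14z.png',cv2.resize(im,None,fx=12,fy=12,interpolation=cv2.INTER_CUBIC))
t=load('t14'); 
for k in(0,-40,-95): print(proj(t,(mid+e*k)/1000)[0].round(1))
crop(t,255,140,320,240,6,'t14z',2)
E
```

```text
40 [216.7 242.3] [160. 554.]
0 [230.4 234.5] [243. 507.]
-40 [243.8 226.9] [323. 461.]
-60 [250.3 223.1] [362. 439.]
-95 [261.6 216.7] [429. 400.]
bore [479. 371.]
[285.3 169.8]
[284.1 183.5]
[282.4 202.7]
```

View pics/s14z.png

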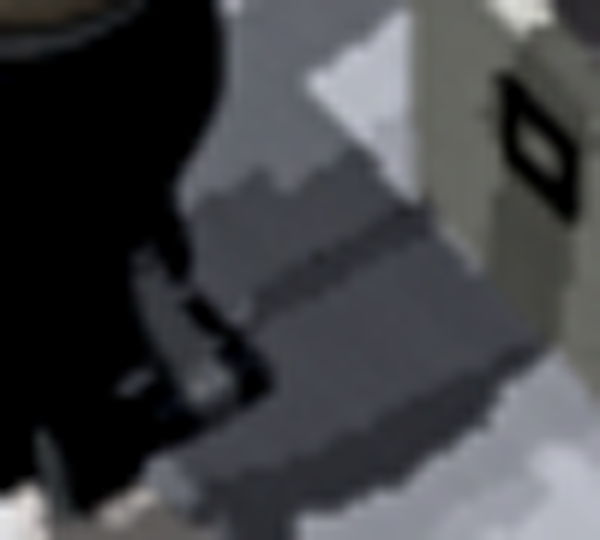

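View pics/t14z.png

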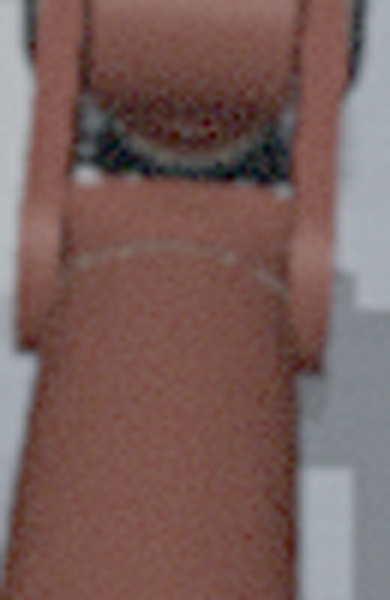

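Call:
{"fn": "servo_tool", "kwargs": {
  "commands": [0,0,-0.005,0.5,-0.1,0,0,0,0,0,0.7,0,0,0,0,0,0,0.5,0,0,0,0,0,0,0,0,0,0,0,0,0,0,0,0,0]
}}

```text
t: 56.25
tool_pos: [0.6036, 0.0183, 0.058]
tool_rot: [-0.12, -2.167, 2.168]
contact_force: [0.2, -0.1, -0.6]
opening: 0.0131
```

```bash
python3 go.py 588.3 19.5 55.3 -96.2; python3 -c "
from h import *
s=avg('scene','s15',3)
im=s['frame'][190:245,225:285,::-1].astype(float); im=np.clip((im-30)*1.5,0,255).astype(np.uint8)
cv2.imwrite('pics/s15z.png',cv2.resize(im,None,fx=11,fy=11,interpolation=cv2.INTER_CUBIC))"
```

```text
t 56.25 pos [603.6  18.3  58. ] psi -96.1 q6 1.59 F [ 0.2 -0.1 -0.6] open 13.1
turn rad [-0.     0.001 -0.003] shift cm now-axes [1.53 0.26 0.04] goal-axes [1.53 0.27 0.05]
```

View pics/s15z.png

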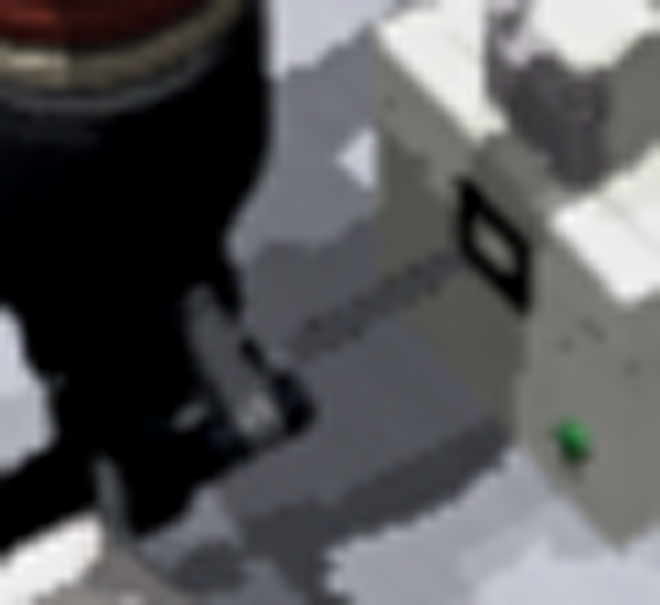

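```bash
python3 - <<'E'
from h import *
s=load('s15'); e=np.array([.9943,-.1063,0]); mid=np.array([603.6,18.3,73.7])
f=lambda P:((proj(s,np.array(P)/1000)[0]-[225,190]+.5)*11).round(0)
print('tip',f(mid-95*e),'pinbase',f(mid-45*e),'handle end',f(mid-40*e))
b=np.array([499.7,29,70]); y=np.array([.1063,.9943,0])
for a,c in((-9,-9),(9,-9),(9,9),(-9,9)): print('bore corner',f(b+y*a+[0,0,c]))
E
```

```text
tip [467. 257.] pinbase [291. 357.] handle end [273. 367.]
bore corner [476. 245.]
bore corner [520. 294.]
bore corner [521. 248.]
bore corner [476. 198.]
```

Call:
{"fn": "servo_tool", "kwargs": {
  "commands": [0,0,-0.003,0.3,0.15,0,0,0,0,0,0.3,0,0,0,0,0,0,0.2,0,0,0,0,0,0,0,0,0,0]
}}

```text
t: 56.8
tool_pos: [0.5953, 0.0191, 0.0559]
tool_rot: [-0.116, -2.166, 2.166]
contact_force: [-0.1, 0.3, -0.8]
opening: 0.013
```

```bash
python3 go.py 588.3 19.5 55.3 -96.2
```

```text
t 56.8 pos [595.3  19.1  55.9] psi -96.1 q6 1.59 F [-0.1  0.3 -0.8] open 13.0
turn rad [-0.     0.001  0.001] shift cm now-axes [0.7  0.06 0.04] goal-axes [0.7  0.06 0.04]
```

Call:
{"fn": "servo_tool", "kwargs": {
  "commands": [0,0,0,0.25,0,0,0,0,0,0,0.25,0,0,0,0,0,0,0,0,0,0]
}}

```text
t: 57.1
tool_pos: [0.5899, 0.0197, 0.056]
tool_rot: [-0.116, -2.166, 2.166]
contact_force: [-0.3, -0.9, -0.7]
opening: 0.0126
```

Call:
{"fn": "servo_tool", "kwargs": {
  "commands": [0,0,0,0.25,0,0,0,0,0,0,0.15,0,0,0]
}}

```text
t: 57.3
tool_pos: [0.5857, 0.0202, 0.0561]
tool_rot: [-0.116, -2.166, 2.166]
contact_force: [-0.4, -0.4, -0.3]
opening: 0.0129
```

```bash
python3 go.py 588.3 19.5 55.3 -96.2
```

```text
t 57.3 pos [585.7  20.2  56.1] psi -96.1 q6 1.59 F [-0.4 -0.4 -0.3] open 12.9
turn rad [-0.     0.001  0.   ] shift cm now-axes [-0.26  0.07  0.04] goal-axes [-0.26  0.08  0.04]
```

Call:
{"fn": "servo_tool", "kwargs": {
  "commands": [0,0,0,0.2,0,0,0]
}}

```text
t: 57.4
tool_pos: [0.5837, 0.0204, 0.0561]
tool_rot: [-0.116, -2.166, 2.167]
contact_force: [1.1, 0.1, 0.4]
opening: 0.0128
```

Call:
{"fn": "servo_tool", "kwargs": {
  "commands": [0,0,0,0.2,0,0,0]
}}

```text
t: 57.5
tool_pos: [0.5823, 0.0205, 0.0565]
tool_rot: [-0.118, -2.167, 2.168]
contact_force: [2.1, -0.3, -0.8]
opening: 0.0126
```

Call:
{"fn": "servo_tool", "kwargs": {
  "commands": [0,0,0,0.2,0,0,0]
}}

```text
t: 57.6
tool_pos: [0.581, 0.0207, 0.0569]
tool_rot: [-0.121, -2.168, 2.169]
contact_force: [3.6, -0.7, -1.0]
opening: 0.0125
```

Call:
{"fn": "servo_tool", "kwargs": {
  "commands": [0,0,0,0.25,0,0,0]
}}

```text
t: 57.7
tool_pos: [0.5792, 0.0208, 0.0573]
tool_rot: [-0.124, -2.169, 2.17]
contact_force: [4.0, 0.0, -3.0]
opening: 0.0124
```

Call:
{"fn": "servo_tool", "kwargs": {
  "commands": [0,0,0,0.25,0,0,0]
}}

```text
t: 57.8
tool_pos: [0.5789, 0.0208, 0.0583]
tool_rot: [-0.131, -2.171, 2.173]
contact_force: [9.6, -0.1, -2.6]
opening: 0.0127
```

Call:
{"fn": "servo_tool", "kwargs": {
  "commands": [0,0,0,0.3,0,0,0]
}}

```text
t: 57.9
tool_pos: [0.5789, 0.0208, 0.0596]
tool_rot: [-0.141, -2.175, 2.177]
contact_force: [10.2, -1.1, -4.2]
opening: 0.0128
```

Call:
{"fn": "servo_tool", "kwargs": {
  "commands": [0,0,0,0.3,0,0,0]
}}

```text
t: 58.0
tool_pos: [0.579, 0.0208, 0.0609]
tool_rot: [-0.152, -2.179, 2.181]
contact_force: [10.1, -0.7, -5.8]
opening: 0.013
```

Call:
{"fn": "servo_tool", "kwargs": {
  "commands": [0,0,0,-0.3,0,0,0,0,0,0,-0.6,0,0,0,0,0,0,-1,0,0,0,0,0,0,-1.5,0,0,0,0,0,0,-1.5,0,0,0,0,0,0,-1,0,0,0,0,0,0,0,0,0,0,0,0,0,0,0,0,0]
}}

```text
t: 58.8
tool_pos: [0.6379, 0.0143, 0.0603]
tool_rot: [-0.139, -2.174, 2.176]
contact_force: [-0.5, -0.2, -0.5]
opening: 0.0126
```

```bash
python3 go.py 621.2 16 120 -96.2; python3 -c "
from h import *
s=avg('scene','s16',3);crop(s,180,140,310,250,6,'s16c',1.4)"
```

```text
t 58.8 pos [637.9  14.3  60.3] psi -96.2 q6 1.58 F [-0.5 -0.2 -0.5] open 12.6
turn rad [ 0.    0.   -0.02] shift cm now-axes [ 1.56 -6.01  0.01] goal-axes [ 1.68 -5.97  0.01]
```

View pics/s16c.png

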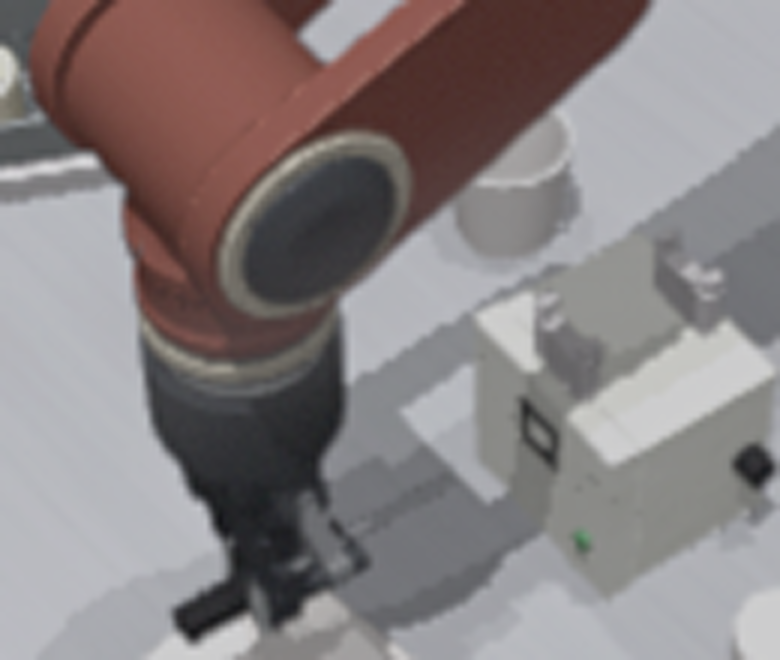

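```bash
python3 - <<'E'
from h import *
from scipy.spatial.transform import Rotation as R
o=monitor.get_obs(); M=R.from_rotvec(o['tool_rot']).as_matrix(); print(M.round(3))
s=load('s16'); f=lambda P:((proj(s,np.array(P)/1000)[0]-[225-45,190-50]+.5)*6).round(0)
ax=M[:,0]; g=o['tool_pos']*1000-M[:,1]*15.7
print(g)
for k in(-40,40,95): print(k,f(g+ax*k))
im=s['frame'][205:255,205:260,::-1].astype(float); im=np.clip((im-30)*1.7,0,255).astype(np.uint8)
cv2.imwrite('pics/s16z.png',cv2.resize(im,None,fx=12,fy=12,interpolation=cv2.INTER_CUBIC))
h=lambda P:((proj(s,np.array(P)/1000)[0]-[205,205]+.5)*12).round(0)
for k in(-40,40,95): print(k,h(g+ax*k))
E
```

```text
[[-0.994  0.021 -0.108]
 [ 0.108 -0.002 -0.994]
 [-0.021 -1.    -0.   ]]
[637.36306665  14.41300379  76.21728798]
-40 [186. 628.]
40 [351. 536.]
95 [459. 476.]
-40 [ 72. 475.]
40 [402. 292.]
95 [619. 172.]
```

View pics/s16z.png

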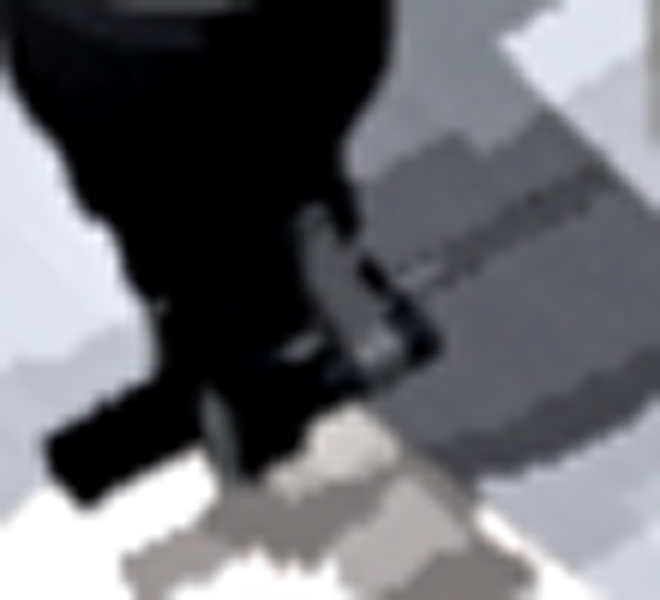

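Call:
{"fn": "servo_tool", "kwargs": {
  "commands": [0,0,-0.02,0,-1,0,0,0,0,0,0,-2.5,0,0,0,0,0,0,-3,0,0,0,0,0,0,-3,0,0,0,0,0,0,-2.5,0,0,0,0,0,0,0,0,0,0,0,0,0,0,0,0]
}}

```text
t: 59.65
tool_pos: [0.6324, 0.0152, 0.1816]
tool_rot: [-0.108, -2.163, 2.162]
contact_force: [-0.4, -0.3, -0.8]
opening: 0.0126
```

```bash
python3 go.py 457.1 33.5 180 -96.2
```

```text
t 59.65 pos [632.4  15.2 181.6] psi -96.2 q6 1.58 F [-0.4 -0.3 -0.8] open 12.6
turn rad [-0.     0.001  0.008] shift cm now-axes [17.62  0.29  0.06] goal-axes [17.63  0.16  0.08]
```

Call:
{"fn": "servo_tool", "kwargs": {
  "commands": [0,0,0.008,1.5,-0.1,0,0,0,0,0,3,0,0,0,0,0,0,3,0,0,0,0,0,0,3,0,0,0,0,0,0,3,0,0,0,0,0,0,2,0,0,0,0,0,0,1,0,0,0,0,0,0,0,0,0,0,0,0,0,0,0,0,0]
}}

```text
t: 60.55
tool_pos: [0.454, 0.0342, 0.1652]
tool_rot: [-0.09, -2.156, 2.154]
contact_force: [0.7, -0.3, -0.4]
opening: 0.0124
```

```bash
python3 go.py 457.1 33.5 150 -96.2
```

```text
t 60.55 pos [454.   34.2 165.2] psi -96.2 q6 1.59 F [ 0.7 -0.3 -0.4] open 12.4
turn rad [-0.     0.001  0.024] shift cm now-axes [-0.36  1.51  0.04] goal-axes [-0.32  1.52  0.04]
```

Call:
{"fn": "servo_tool", "kwargs": {
  "commands": [0,0,0.024,-0.3,0.8,0,0,0,0,0,0,0.7,0,0,0,0,0,0,0,0,0,0,0,0,0,0,0,0]
}}

```text
t: 60.95
tool_pos: [0.4591, 0.0334, 0.149]
tool_rot: [-0.117, -2.165, 2.166]
contact_force: [0.9, 0.6, -0.3]
opening: 0.0127
```

```bash
python3 go.py 457.1 33.5 117.5 -96.2; python3 -c "
from h import *
s=avg('scene','s17',3);crop(s,230,140,340,240,7,'s17c',1.4)"
```

```text
t 60.95 pos [459.1  33.4 149. ] psi -96.2 q6 1.59 F [ 0.9  0.6 -0.3] open 12.7
turn rad [-0. -0.  0.] shift cm now-axes [0.2  3.15 0.01] goal-axes [0.2  3.15 0.01]
```

View pics/s17c.png

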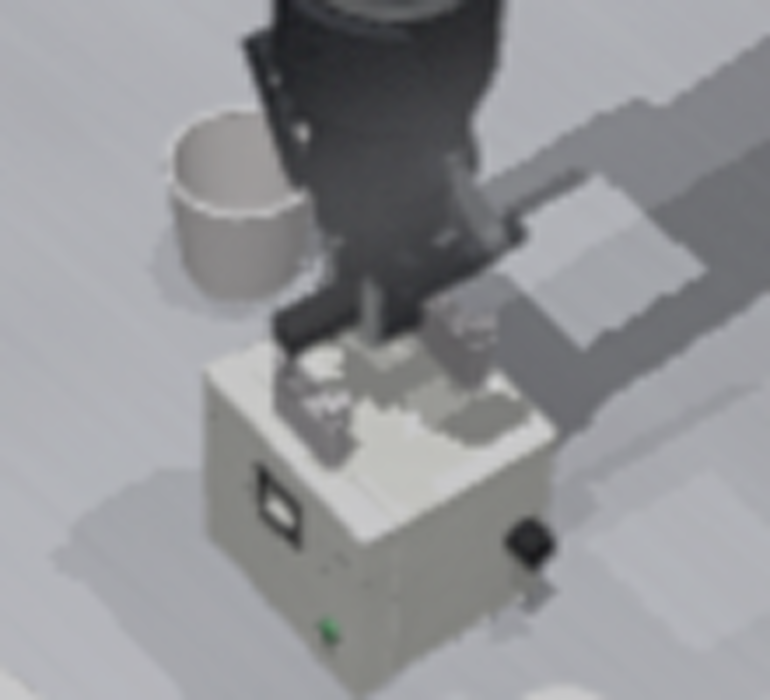

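Call:
{"fn": "servo_tool", "kwargs": {
  "commands": [0,0,0,0.2,0.8,0,0,0,0,0,0,0.8,0,0,0,0,0,0,0.6,0,0,0,0,0,0,0.3,0,0,0,0,0,0,0,0,0,0,0,0,0,0,0,0]
}}

```text
t: 61.7
tool_pos: [0.4568, 0.0337, 0.1221]
tool_rot: [-0.117, -2.165, 2.166]
contact_force: [0.1, 0.3, -0.5]
opening: 0.0127
```

```bash
python3 go.py 457.1 33.5 117.3 -96.2
```

```text
t 61.7 pos [456.8  33.7 122.1] psi -96.2 q6 1.59 F [ 0.1  0.3 -0.5] open 12.7
turn rad [-0. -0. -0.] shift cm now-axes [-0.03  0.48  0.01] goal-axes [-0.03  0.48  0.01]
```

Call:
{"fn": "servo_tool", "kwargs": {
  "commands": [0,0,0,0,0.25,0,0,0,0,0,0,0.15,0,0,0,0,0,0,0.1,0,0]
}}

```text
t: 62.0
tool_pos: [0.4574, 0.0336, 0.1174]
tool_rot: [-0.119, -2.166, 2.167]
contact_force: [-0.8, 0.9, -1.3]
opening: 0.0128
```

```bash
python3 go.py 457.1 33.5 117.3 -96.2
```

```text
t 62.0 pos [457.4  33.6 117.4] psi -96.2 q6 1.59 F [-0.8  0.9 -1.3] open 12.8
turn rad [-0.    -0.    -0.002] shift cm now-axes [0.02 0.01 0.01] goal-axes [0.02 0.01 0.01]
```

Call:
{"fn": "servo_tool", "kwargs": {
  "commands": [0,0,0,0,0.08,0,0]
}}

```text
t: 62.1
tool_pos: [0.4574, 0.0336, 0.1173]
tool_rot: [-0.118, -2.166, 2.167]
contact_force: [-4.9, 0.8, 7.2]
opening: 0.0127
```

Call:
{"fn": "servo_tool", "kwargs": {
  "commands": [0,0,0,0,0,0,0.3,0,0,0,0,0,0,0.4,0,0,0,0,0,0,0.5,0,0,0,0,0,0,0.5]
}}

```text
t: 62.5
tool_pos: [0.458, 0.0336, 0.1177]
tool_rot: [-0.12, -2.166, 2.168]
contact_force: [-0.1, -0.6, -0.0]
opening: 0.0427
```

```bash
python3 go.py 457.1 33.5 117.3 -96.2; python3 -c "
from h import *
s=avg('scene','s18',3);crop(s,230,140,340,240,7,'s18c',1.4)"
```

```text
t 62.5 pos [458.   33.6 117.7] psi -96.2 q6 1.59 F [-0.1 -0.6 -0. ] open 42.7
turn rad [-0.     0.    -0.003] shift cm now-axes [0.09 0.04 0.02] goal-axes [0.09 0.04 0.02]
```

View pics/s18c.png

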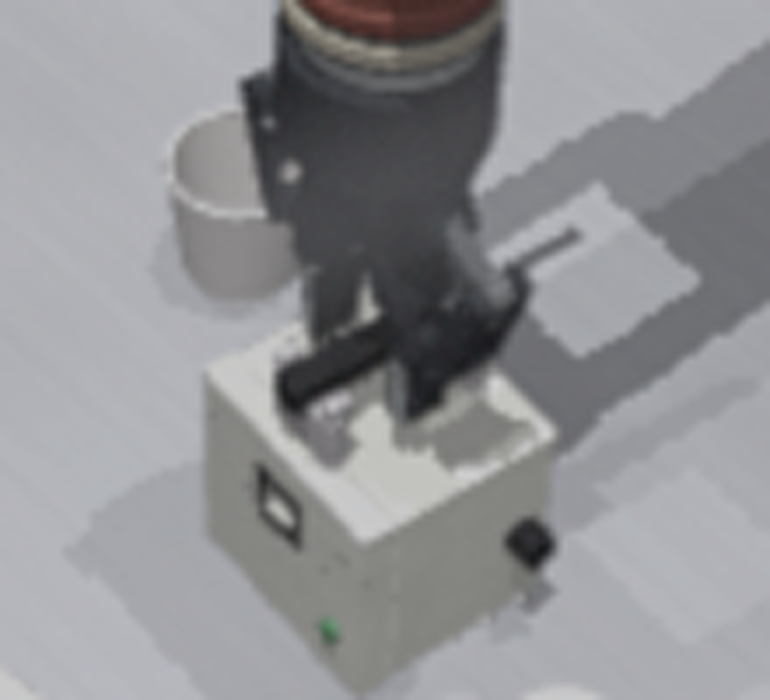

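Stylus is in the saddles with the fingers clear. Retreat upward.

Call:
{"fn": "servo_tool", "kwargs": {
  "commands": [0,0,0,0,0,0,0.8,0,0,0,0,0,0,0.8,0,0,0,0,-1,0,0.8,0,0,0,0,-2,0,0.8,0,0,0,0,-3,0,0.8,0,0,0,0,-4,0,0.8,0,0,0,0,-4,0,0.8,0,0,0,2,-2,0,0.8,0,0,0,0,0,0,0.8]
}}

```text
t: 63.55
tool_pos: [0.4363, 0.0359, 0.2868]
tool_rot: [-0.12, -2.166, 2.167]
contact_force: [0.4, -0.8, 0.7]
opening: 0.0681
```

Call:
{"fn": "servo_tool", "kwargs": {
  "commands": [0,0,0,0,-1,-2,0.8,0,0,0,0,-1,-4,0.8,0,0,0,0,-1,-4,0.8,0,0,0,0,-1,-4,0.8,0,0,0,0,-1,-4,0.8,0,0,0,0,0,-2,0.8,0,0,0,0,0,0,0.8]
}}

```text
t: 64.25
tool_pos: [0.4603, 0.2416, 0.333]
tool_rot: [-0.124, -2.162, 2.166]
contact_force: [0.0, -0.2, -1.5]
opening: 0.0686
```

```bash
python3 -c "
from h import *
s=avg('scene','s19',3);t=avg('top','t19',3);crop(s,130,90,360,290,3.4,'s19c',1.4)
crop(s,240,150,400,310,4,'s19d',1.4);crop(t,170,120,460,290,2.7,'t19c',1.8)"; sed -i "s/'t11'/'t19'/g;s/'s11'/'s19'/g" m4.py; python3 m4.py | tail -16
```

```text
86.6 171.1
stylus top [[497.7, 27.5], [417.8, 35.7], [364.4, 41.9]]
-5.845572370166626 80.27431323073912
bore [500.80518352  29.28985475  72.14431965]
t19 handle [447.4  31.7] [ 34.9 103.9] 84.19595336914062 z [135.5 139.1 142.3]
t19 +x wall -34 35.0 34
t19 +x wall 34 35.2 27
t19 -x wall -34 34.6 33
t19 -x wall 34 35.5 33
t19 floor -80 -34 12.3 t19 floor -80 34 12.3 t19 floor -10 -34 12.7 t19 floor -10 34 12.9 t19 floor 10 -34 12.0 t19 floor 10 34 12.7 t19 floor 80 -34 12.4 t19 floor 80 34 11.5 
s19 handle [448.1  34.7] [ 36.  103.1] 84.06670379638672 z [134.4 138.6 140.7]
s19 +x wall -34 35.4 14
s19 +x wall 34 36.5 17
s19 -x wall -34 35.9 16
s19 -x wall 34 36.9 17
s19 floor -80 -34 13.1 s19 floor -80 34 12.4 s19 floor -10 -34 nan s19 floor -10 34 12.4 s19 floor 10 -34 nan s19 floor 10 34 12.6 s19 floor 80 -34 12.8 s19 floor 80 34 12.6
  return _methods._mean(a, axis=axis, dtype=dtype,
  ret = ret.dtype.type(ret / rcount)
```

View pics/s19c.png

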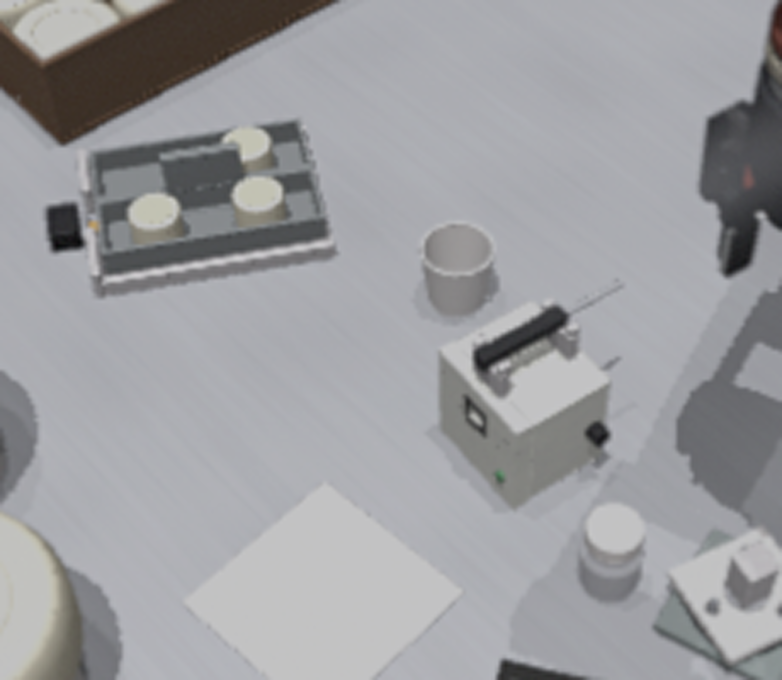

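View pics/s19d.png

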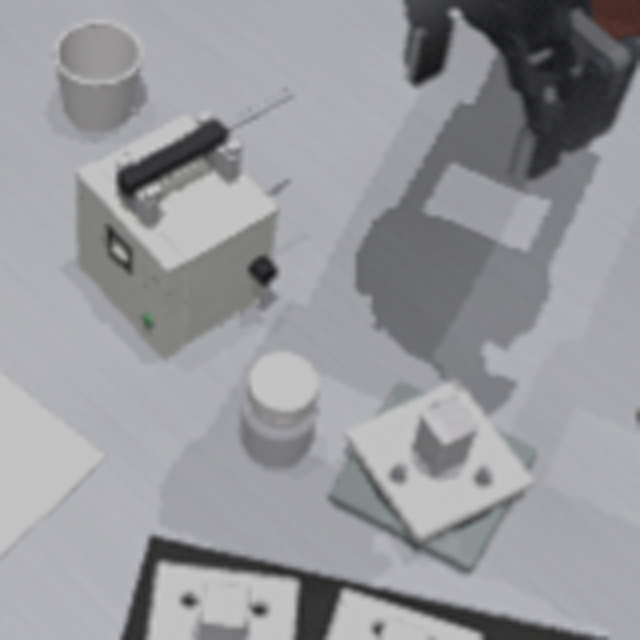

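View pics/t19c.png

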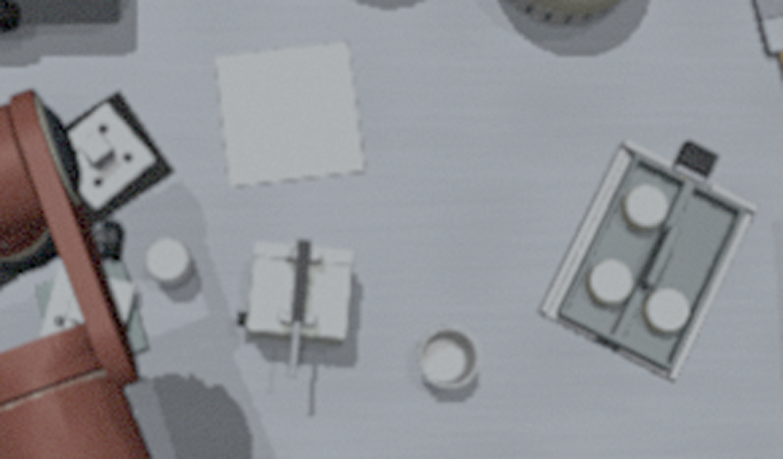

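```bash
python3 - <<'E'
from h import *
s=load('s19'); C=cloud(s)*1000; X,Y,Z=C[...,0],C[...,1],C[...,2]
a=np.radians(-14.5); e=np.array([np.cos(a),np.sin(a)]); n=np.array([-e[1],e[0]])
r=C[...,:2]-[441,259]; u=r@e; w=r@n
for u0 in(-33,0,33):
    for w0 in(-33,0,33):
        m=(abs(u-u0)<5)&(abs(w-w0)<5)&(Z>20)&(Z<90); print((u0,w0),np.median(Z[m]).round(1) if m.any() else None,m.sum(),end='; ')
# lever: any brass left above floor
m=(Z>70)&(Z<85)&(abs(u)<15)&(abs(w)<15); print('hub top',np.median(Z[m]).round(1))
o=monitor.get_obs(); print(o['t'],o['contact_force'].round(1))
E
```

```text
(-33, -33) 33.1 11; (-33, 0) 32.7 12; (-33, 33) 33.6 14; (0, -33) 33.7 14; (0, 0) 75.6 14; (0, 33) 33.2 16; (33, -33) 33.8 14; (33, 0) 34.6 19; (33, 33) 33.7 15; hub top 75.2
64.55 [-0.6 -0.3 -0.1]
```

Plate top measures about 34 mm and hub top about 76 mm, so the flange is flush and level. Everything else is in place, so I'm handing in.

```bash
python3 -c "
from station import ticket
print(ticket.finish_job())"
```

```text
the job is handed in; nothing more can be done
None
```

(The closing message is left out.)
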